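# Get the marbling rake out of a drawer that is blocked by bottles

## Task

The little drawer is ajar but three bottles on cork coasters stand in its way. Lift the bottles aside and stand them on the bare bench clear of the drawer's path before you pull it, then draw it out, take out the marbling rake and lay it flat, pins up, in the wide empty lane of the wooden tool tray. Push the drawer fully shut and stand each bottle back in the middle of the coaster it came from; no bottle may fall over.

Things in the scene. Friction and masses are not known exactly. Their poses are not given: they have to be found in the camera images.
- rinse_mid (a point): Lavender plastic bottle with a narrower cap, the widest of the three: 62 mm round and straight up to about 72 mm, domed above, 116 mm tall, about 190 g. The point is its centre, 58 mm above its underside, on its upright axis; z is up when it stands. Stands on the large coaster.
- gall_mid (a point): Slim white plastic bottle with a small paper label and a white screw cap, the tallest: body 48 mm round and straight up to about 78 mm, cap 26 mm, 125 mm tall, about 130 g. The point is its centre, 62.5 mm above its underside, on its upright axis. Stands on the medium coaster.
- drop_mid (a point): Brown glass dropper bottle, the smallest: body 29 mm wide (33 over all) up to 41 mm, above it a neck and black rubber bulb 14 mm wide up to 90 mm, 92 mm tall, about 45 g. It can be gripped by the bulb. The point is its centre, 46 mm above its underside, on its upright axis. Stands on the small coaster.
- rake_mid (a point): Marbling rake in the drawer: a wooden bar 19 mm wide (its x), 160 long (y), 12 thick (z), about 50 g; thin pins stand up out of it to 38 mm and do not hinder a grip across the 19 mm. The point is the middle of the bar, 6 mm above its underside. At the start the edge of the unit's top just covers its far side; it rides along with the drawer.
- rinse_coaster: Large round cork coaster, 84 mm across, 4 mm thick, fixed to the bench; origin at the centre of its underside. The lavender bottle belongs on it.
- gall_coaster: Medium round cork coaster, 68 mm across, 4 mm thick, fixed; origin at the centre of its underside. The slim white bottle belongs on it.
- drop_coaster: Small round cork coaster, 52 mm across, 4 mm thick, fixed; origin at the centre of its underside. The dropper bottle belongs on it.
- tray_lane (a point): Wooden tool tray, 118 x 196 mm, fixed. The point is the middle of its wide empty lane, on the 4 mm floor; the lane is 70 mm wide inside (its x), 184 long (y), rim 14 mm high. On its +x side, beyond a partition, a narrow lane holds a stylus and a pencil. The bench between tray and coasters (y from -0.16 to -0.05, x from 0.49 to 0.70) is bare: room for the three bottles.
- unit_drawer (a joint): How far the drawer of the small wooden desktop unit is out, in m: 0 fully shut, 0.14 the stop; about 0.05 at the start. It slides with about 1.5 N of friction and stays where it is left. Out by 0.11 or more there is room round the rake for a gripper's fingers. Inside it is 200 mm wide, its floor 22 mm and its walls 56 mm above the bench; the unit's top is 80 mm high.
- drawer_handle (a point): Middle of the drawer's steel bar handle, 45 mm above the bench; moves with the drawer. x points straight into the unit (the drawer opens towards -x), y along the bar. The bar is 11 mm thick, 110 long, its axis 35 mm off the drawer's face; that front panel is 14 mm thick, 234 wide, its upper edge 66 mm above the bench. Shut, the unit's front edge is 49 mm from the bar's axis.
Not all that is in view belongs to the job. Leave any red look-alike of the part that bears gall_mid alone.

How it is judged:
By the outcome, as a careful person would: the job done as asked, in the order asked, and still so for the second after the job is handed in, with the robot touching nothing.
It also fails if it takes over 144 s, if anything falls off the work surface, if the arm or the gripper's body presses on something with over 40 N, if the wrist force passes 120 N, or if a joint passes its speed limit or range.

## Robot

A 6-joint arm with a two-finger parallel gripper is mounted at the origin on a cart in front of the work surface, level with it; the furniture and walls round the work are solid. World frame = base frame: x ahead of the robot, y to its left, z up, the work surface at z = 0. Lengths are in m, angles in rad, forces in N, time in s.
With the tool pointing down it reaches from about 0.3 to 1 m from the base axis. Payload 5.1 kg.
Tool frame: the origin (TCP) lies midway between the tips of the shut fingers; the grasp point (between the pads) lies env.pinch_z behind it (env.pinch_z is the distance from the TCP to the grasp point, in m); z points along the fingers, y is the direction in which the jaws open and shut (so a half turn about z gives the same grasp; the last joint's range is limited). The gripper opens to 95 mm and grips with 3 to 60 N. Pads are 20 mm wide; open, the fingers measure 119 mm over their backs; the gripper's body (75 mm by 180 mm) begins 59 mm behind the grasp point.
Start: joints at [1.131, 0.124, 1.65, -0, 1.367, -0.083], TCP at [0.227, 0.609, 0.215] pointing down, gripper open.
Joint ranges: [-2.61, 2.61], [-1.02, 2.33], [0.03, 2.71], [-1.35, 4.49], [0.32, 2.68], [-2.91, 2.91]. Speed limits (rad/s): [2.57, 2.57, 3.14, 3.14, 3.14, 3.14].

## Interface

Orientations are given as a unit quaternion [w, x, y, z].
In Python, from station import env gives the robot as it stands.
- The arm moves only by the tool servo_tool, never from a script. Its argument "moves" is a list of rows, each a list of 3 entries, a list of its own where there are three numbers: the closure, from -1 (fully open) to 1 (shut), then the shift along the tool's x, y, z in mm, then the turn about the tool's z in degrees. In form: [[gripper, [x, y, z], roll], ...]. A call has 1 to 10 rows; each row is the pose to reach, as a shift and turn from the pose measured when the call began, along the tool's axes at that moment; what a row does not reach only later rows make up. A row lasts 1/12 s, in which the tool goes at most 41.7 mm and 7.16 degrees, less where a joint would pass 70% of its speed; a pose out of reach is approached as far as the arm can. A call with a gripper value outside its range is refused whole. The fingers move at their own pace and stop on an object; "force" is the grip in N (left out, the last holds). Time passes only in rows, so rows that repeat a pose let the fingers close. It gives the time, the measured TCP pose, the force and the opening at its end, in the units of the state.
- env.sense(): the state, without advancing time (a new reading comes with each control period).
- env.capture(name): name is "scene" or "top"; returns a dict with "image" (400x640x3 uint8, red, green, blue), "depth" (400x640 float32, m along the optical axis (not along the pixel's ray), 0 where there is no reading), "camera_matrix" (3x3 intrinsics, pixels), "distortion" ([k1, k2, p1, p2, k3] as OpenCV has them; the pictures are not rectified), "view" (4x4, takes a point from world to camera coordinates). Camera axes: x right, y up, looking along -z (the intrinsics and any distortion apply to the point x, -y, -z); pixel columns grow to the right and rows downward; lengths in m; the calibration is good to about 2 mm. A picture is of the moment at which its call begins.
- env.hand_in(): hands the job in, once; it reports no verdict.
The state is a dict: "clock": time; "joint_pos": joint angles; "joint_velocities": joint speeds; "effort": joint torques, N m; "tcp_pos": TCP position; "tool_rot": TCP orientation; "wrist_force": force on the tool from outside, world axes, zero at the start; "moment": the same for the moment, N m; "opening": finger opening in m.
Only numpy, scipy, OpenCV 4.12 (cv2) and the standard library are available. Lean on these libraries where they do the work, as an engineer would, in place of code of your own. Each camera call takes 0.05 s, during which the arm holds its last target.

## Working session

There is one attempt and no reset: what is moved stays moved. The work goes in short steps, Python scripts to look and compute and a tool call to move; the robot and the scene stay as the last step left them, time stands still between calls to the robot, and variables do not carry over. Pictures are saved under pics/ and viewed, and the job is handed in when it is done.

Besides the shell and the picture viewer there is one more tool, called after ">>>" by a JSON object that holds its "method" and its "body". servo_tool: Moves the arm, as the interface text tells. Its arguments: {"type":"object","properties":{"moves":{"type":"array","items":{"type":"array"}},"force":{"type":"number"}},"required":["moves"]}

```bash
ls; mkdir -p pics; python3 - <<'E'
from station import env
import cv2,numpy as np
print(env.sense(), env.pinch_z)
for n in ("scene","top"):
    c=env.capture(n); cv2.imwrite(f"pics/{n}0.png",c["image"][:,:,::-1])
    print(n,c["camera_matrix"],c["distortion"],c["view"],(c["depth"]>0).mean())
E
```

```text
pics
{'clock': 0.0, 'joint_pos': array([ 1.13140754e+00,  1.24501711e-01,  1.65164719e+00,  8.89994929e-06,
        1.36744964e+00, -8.25898952e-02]), 'joint_velocities': array([-0.00090114,  0.0005421 ,  0.00164922,  0.00229481,  0.00090344,
        0.0007832 ]), 'effort': array([ 5.31043770e-04, -4.17598844e+01, -3.59937215e+01,  7.75779085e-02,
        4.92821017e-02, -1.43619436e-04]), 'tcp_pos': array([0.22678445, 0.60849422, 0.21340507]), 'tool_rot': array([-2.63005152e-04,  1.77455451e-01,  9.84128324e-01, -9.67851932e-04]), 'wrist_force': array([ 0.48129018, -0.56688975, -0.64118783]), 'moment': array([ 0.04171997, -0.05147912,  0.02356277]), 'opening': 0.09512744783355385} 0.0188
scene [[382.11091456   0.         324.42949736]
 [  0.         382.11091456 200.9802767 ]
 [  0.           0.           1.        ]] [-0.04236588  0.          0.          0.          0.        ] [[ 6.83648685e-01 -7.29811064e-01 -5.34686780e-04 -3.66322106e-01]
 [ 4.76755318e-01  4.46044404e-01  7.57462050e-01 -3.76341109e-01]
 [-5.52565691e-01 -5.18092849e-01  6.52878976e-01 -6.69763087e-01]
 [ 0.00000000e+00  0.00000000e+00  0.00000000e+00  1.00000000e+00]] 0.9958828125
top [[372.45581586   0.         318.44376452]
 [  0.         372.45581586 196.93803616]
 [  0.           0.           1.        ]] [-0.03671827  0.          0.          0.          0.        ] [[-0.01501593 -0.99987411 -0.00512708  0.08268413]
 [ 0.99801097 -0.01530154  0.06115534 -0.59893273]
 [-0.06122609 -0.00419857  0.99811509 -1.13485049]
 [ 0.          0.          0.          1.        ]] 0.99593359375
```

View pics/scene0.png

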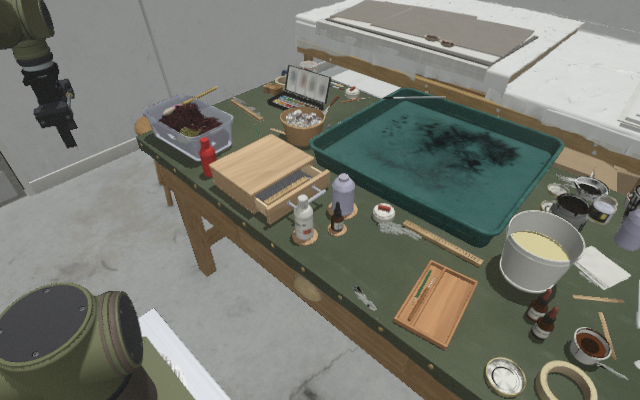

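View pics/top0.png

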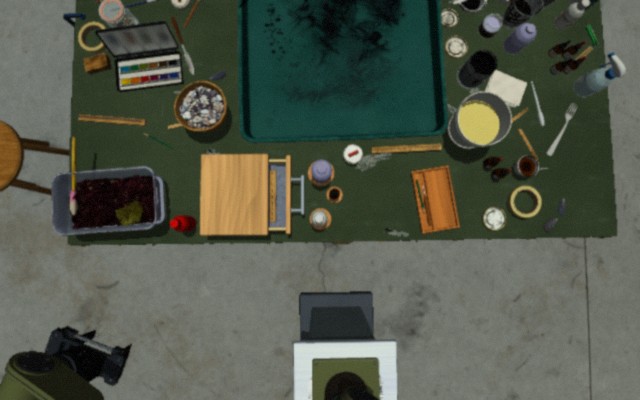

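The top view shows the unit at about (235,195), with the drawer opening to the right (world −y) and its handle near (300,195). The bottles are lavender (320,172), dropper (334,194) and white (319,217). The tray is at (435,198), with its narrow lane on the left. The red look-alike is at (182,223).

```bash
cat > h.py <<'E'
from station import env
import cv2,numpy as np
from scipy.spatial.transform import Rotation as R
def rays(c,uv):
    uv=np.asarray(uv,float).reshape(-1,1,2)
    p=cv2.undistortPoints(uv,c["camera_matrix"],np.array(c["distortion"])).reshape(-1,2)
    d=np.c_[p[:,0],-p[:,1],-np.ones(len(p))]
    V=c["view"]; Rm=V[:3,:3]; o=-Rm.T@V[:3,3]
    return o,d@Rm
def plane(c,uv,z):
    o,d=rays(c,uv); t=(z-o[2])/d[:,2]; return o+d*t[:,None]
def cloud(c):
    h,w=c["depth"].shape
    u,v=np.meshgrid(np.arange(w),np.arange(h))
    o,d=rays(c,np.c_[u.ravel(),v.ravel()])
    return (o+d*c["depth"].ravel()[:,None]).reshape(h,w,3)
def proj(c,P):
    P=np.asarray(P,float).reshape(-1,3); V=c["view"]; q=P@V[:3,:3].T+V[:3,3]
    q=q*[1,-1,-1]
    return cv2.projectPoints(q,np.zeros(3),np.zeros(3),c["camera_matrix"],np.array(c["distortion"]))[0].reshape(-1,2)
def tri(c1,p1,c2,p2):
    o1,d1=rays(c1,[p1]);o2,d2=rays(c2,[p2]);d1=d1[0]/np.linalg.norm(d1);d2=d2[0]/np.linalg.norm(d2)
    A=np.c_[d1,-d2]; s=np.linalg.lstsq(A,o2-o1,rcond=None)[0]
    a=o1+d1*s[0];b=o2+d2*s[1]; return (a+b)/2,np.linalg.norm(a-b)
def crop(c,box,f,name):
    x0,y0,x1,y1=box; im=c["image"][y0:y1,x0:x1,::-1]
    cv2.imwrite(name,cv2.resize(im,None,fx=f,fy=f,interpolation=cv2.INTER_CUBIC))
def st():
    s=env.sense(); Rm=R.from_quat(np.roll(s["tool_rot"],-1)).as_matrix(); return s,Rm
def rel(p):
    s,Rm=st(); return (Rm.T@(np.asarray(p)-s["tcp_pos"]))*1000
E
python3 - <<'E'
from h import *
np.set_printoptions(precision=4,suppress=True)
t=env.capture("top"); s=env.capture("scene")
np.savez("c0.npz",ti=t["image"],td=t["depth"],si=s["image"],sd=s["depth"])
crop(t,(190,140,470,245),2.8,"pics/t1.png"); crop(s,(200,120,500,350),2.6,"pics/s1.png")
for c in(t,s):
    print(-c["view"][:3,:3].T@c["view"][:3,3])
P=cloud(t)
for n,(u,v) in dict(bench=(370,205),lav=(320,170),drop=(335,193),white=(319,214),unit=(235,195),handle=(301,195),tray=(445,195),coas=(310,185),coasg=(327,222)).items():
    print(n,P[v,u])
E
```

```text
[0.5295 0.0687 1.1698]
[ 0.0598 -0.4465  0.7221]
bench [ 0.5733 -0.0877  0.0016]
lav [0.6706 0.0676 0.1181]
drop [0.6063 0.0251 0.0927]
white [0.5456 0.0723 0.1265]
unit [0.606  0.3191 0.078 ]
handle [0.6048 0.1259 0.05  ]
tray [ 0.6009 -0.324   0.0051]
coas [0.6391 0.0997 0.0025]
coasg [0.5222 0.0481 0.0036]
```

View pics/t1.png

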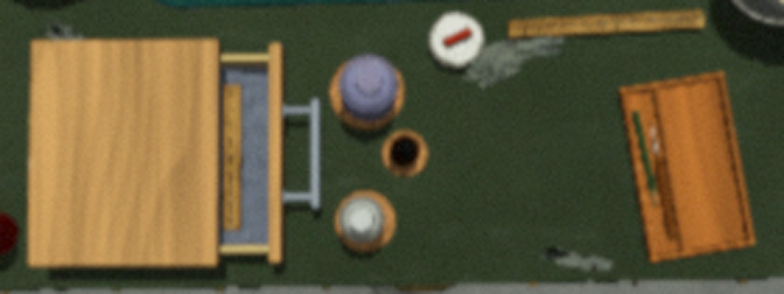

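View pics/s1.png

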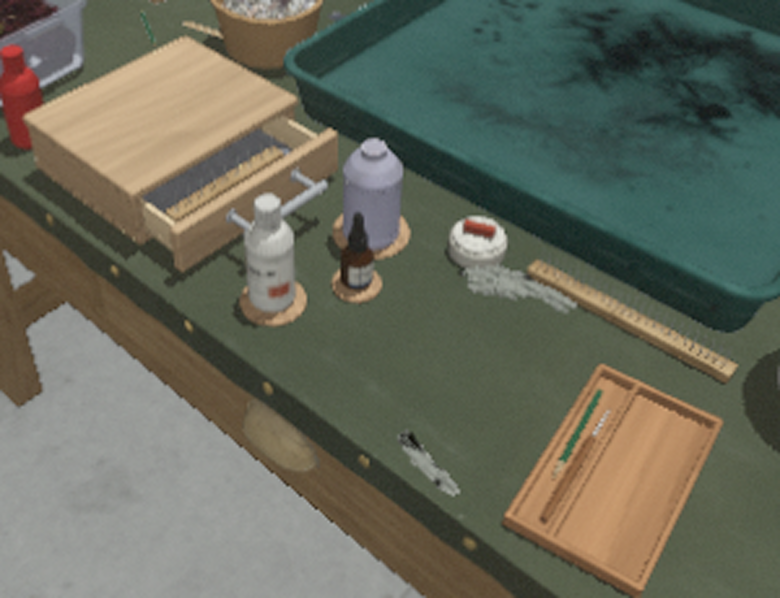

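```bash
cat > m1.py <<'E'
from h import *
from scipy.optimize import least_squares
np.set_printoptions(precision=4,suppress=True)
t=env.capture("top"); s=env.capture("scene")
def circ(P,r=None):
    P=P[:,:2]; c0=P.mean(0)
    f=(lambda q: np.hypot(*(P-q[:2]).T)-(r if r else q[2]))
    q=least_squares(f,[*c0,r or .03],loss="soft_l1",f_scale=.002).x
    return q,np.sqrt((f(q)**2).mean())
# cork masks
def cork(c,box):
    hsv=cv2.cvtColor(c["image"],cv2.COLOR_RGB2HSV); 
    m=cv2.inRange(hsv,(5,70,110),(22,200,255)); k=np.zeros_like(m); x0,y0,x1,y1=box; k[y0:y1,x0:x1]=m[y0:y1,x0:x1]; return k
boxes={"rinse":((305,155,337,190),.042,(0.67,.07)),"gall":((308,205,335,234),.034,(.54,.07)),"drop":((325,184,345,206),.026,(.606,.025))}
for n,(b,r,g) in boxes.items():
    for nm,c in(("top",t),("scene",s)):
        if nm=="scene":
            uv=proj(c,[[g[0]+a*.05,g[1]+bb*.05,0] for a in(-1,1) for bb in(-1,1)]); b=(*(uv.min(0).astype(int)),*(uv.max(0).astype(int)+1))
        m=cork(c,b)
        cs,_=cv2.findContours(m,cv2.RETR_EXTERNAL,cv2.CHAIN_APPROX_NONE)
        pts=np.concatenate([q for q in cs if len(q)>5]).reshape(-1,2)
        hull=cv2.convexHull(pts).reshape(-1,2)
        # keep contour points whose outward neighbour is bench (green)
        hsv=cv2.cvtColor(c["image"],cv2.COLOR_RGB2HSV)
        P=plane(c,pts,.004)
        keep=[]
        for p,w in zip(pts,P):
            d=w[:2]-np.array(g); o=proj(c,[[*(w[:2]+d/np.linalg.norm(d)*.008),.004]])[0].round().astype(int)
            h=hsv[o[1],o[0]]; keep.append(35<h[0]<85 and h[1]>30 and np.hypot(*d)>r*.7)
        P=P[np.array(keep)]
        print(n,nm,"n",len(P),"fixed r",*circ(P,r),"free",*circ(P))
    # bottle by depth
    for nm,c in(("top",t),("scene",s)):
        C=cloud(c).reshape(-1,3); C=C[(np.hypot(C[:,0]-g[0],C[:,1]-g[1])<.06)]
        Z=C[:,2]; print("   ",nm,"ztop",np.sort(Z)[-5:])
        for lo,hi,rr in {"rinse":((.02,.07,.031),),"gall":((.02,.075,.024),),"drop":((.012,.038,.0165),(.06,.09,.007))}[n]:
            Q=C[(Z>lo)&(Z<hi)&(np.hypot(C[:,0]-g[0],C[:,1]-g[1])<rr+.015)]
            if len(Q)>10: print("    body",nm,lo,len(Q),*circ(Q,rr))
        Q=C[Z>Z.max()-.012]; print("    cap",Q.mean(0),len(Q))
P=cloud(t)
# handle
hs=cloud(t).reshape(-1,3); im=t["image"].reshape(-1,3).astype(int)
Q=hs[(hs[:,2]>.042)&(hs[:,2]<.056)&(hs[:,1]>.1)&(hs[:,1]<.14)&(hs[:,0]>.53)&(hs[:,0]<.68)]
print("handle",len(Q),Q.mean(0),Q.min(0),Q.max(0))
l=cv2.fitLine(Q[:,:2].astype(np.float32),cv2.DIST_HUBER,0,.001,.001).ravel(); print(l)
Q=hs[(hs[:,2]>.072)&(hs[:,2]<.09)&(hs[:,1]>.15)&(hs[:,1]<.5)&(hs[:,0]>.4)&(hs[:,0]<.8)]
print("unit",cv2.minAreaRect(Q[:,:2].astype(np.float32)*1000),Q[:,2].mean())
Q=hs[(hs[:,2]>.06)&(hs[:,2]<.072)&(hs[:,1]>.14)&(hs[:,1]<.19)&(hs[:,0]>.45)&(hs[:,0]<.75)]
print("panel",cv2.minAreaRect(Q[:,:2].astype(np.float32)*1000))
E
python3 m1.py
```

```text
rinse top n 37 fixed r [0.6756 0.0659 0.042 ] 0.0023755189597584932 free [0.678  0.0658 0.0399] 0.001199793816002523
rinse scene n 39 fixed r [0.6769 0.064  0.042 ] 0.005354944876569047 free [0.6769 0.0633 0.0409] 0.005321678420125482
    top ztop [0.1223 0.1225 0.1228 0.1241 0.1242]
    body top 0.02 29 [0.6776 0.0638 0.031 ] 0.00018963257364079566
    cap [0.6757 0.0644 0.119 ] 70
    scene ztop [0.1225 0.1227 0.1228 0.123  0.1231]
    body scene 0.02 256 [0.6773 0.0641 0.031 ] 0.0011822772394798299
    cap [0.6732 0.0606 0.1186] 85
gall top n 50 fixed r [0.5319 0.0694 0.034 ] 0.0020489651756206368 free [0.5342 0.0694 0.0318] 0.0009634013681360541
gall scene n 36 fixed r [0.5335 0.0688 0.034 ] 0.0021285296910514683 free [0.5331 0.0661 0.0315] 0.0011309642743276632
    top ztop [1.1698 1.1698 1.1698 1.1698 1.1698]
    cap [0.5295 0.0687 1.1698] 973
    scene ztop [0.1312 0.1312 0.1314 0.1318 0.1318]
    body scene 0.02 288 [0.5364 0.0728 0.024 ] 0.0009940593975419415
    cap [0.5334 0.0701 0.1279] 81
drop top n 43 fixed r [0.6064 0.0243 0.026 ] 0.0023516796412930015 free [0.6081 0.0
[... 166 characters left out ...]
33 0.1035 0.1037 0.1038 0.1074]
    body top 0.06 26 [0.6108 0.0253 0.007 ] 0.0017199081379932499
    cap [0.6518 0.0497 0.1   ] 23
    scene ztop [0.1062 0.1065 0.1075 0.1084 0.1095]
    body scene 0.012 92 [0.6107 0.0253 0.0165] 0.0009926756464423432
    body scene 0.06 64 [0.6102 0.0251 0.007 ] 0.0020065397105221796
    cap [0.6554 0.05   0.1023] 43
handle 167 [0.608  0.1228 0.0483] [0.5506 0.1164 0.0423] [0.6657 0.1388 0.0553]
[ 0.9999 -0.0147  0.608   0.1228]
unit ((640.659912109375, 327.0174865722656), (278.1128234863281, 343.8997497558594), 75.73143005371094) 0.07938620908435988
panel ((609.5820922851562, 163.82379150390625), (12.68221378326416, 229.87564086914062), 89.42069244384766)
```

```bash
cat > m2.py <<'E'
from h import *
np.set_printoptions(precision=4,suppress=True)
t=env.capture("top"); s=env.capture("scene")
for nm,c in(("top",t),("scene",s)):
    hsv=cv2.cvtColor(c["image"],cv2.COLOR_RGB2HSV)
    m=cv2.inRange(hsv,(4,90,80),(20,255,255))
    uv=proj(c,[[x,y,0.01] for x in(.46,.72) for y in(-.42,-.2)]); k=np.zeros_like(m); a=uv.min(0).astype(int);b=uv.max(0).astype(int); k[a[1]:b[1],a[0]:b[0]]=m[a[1]:b[1],a[0]:b[0]]
    k=cv2.morphologyEx(k,cv2.MORPH_CLOSE,np.ones((5,5)))
    q=max(cv2.findContours(k,cv2.RETR_EXTERNAL,cv2.CHAIN_APPROX_NONE)[0],key=cv2.contourArea).reshape(-1,2)
    P=plane(c,q,.014 if nm=="top" else .012)
    print(nm,cv2.minAreaRect((P[:,:2]*1000).astype(np.float32)), cv2.boxPoints(cv2.minAreaRect((P[:,:2]*1000).astype(np.float32))))
P=cloud(t).reshape(-1,3)
for x in np.arange(.69,.80,.01):
    Q=P[(abs(P[:,0]-x)<.005)&(P[:,1]>-.2)&(P[:,1]<.15)]
    print(round(x,2),Q[:,2].max() if len(Q) else None)
B=P[(P[:,0]>.5)&(P[:,0]<.68)&(P[:,1]>-.16)&(P[:,1]<-.05)]; print("bench z",np.median(B[:,2]),B[:,2].max())
sst,Rm=st(); print("tool y",Rm[:,1],"tool x",Rm[:,0])
print(rel([.536,.072,.24]))
E
python3 m2.py
```

```text
top ((588.8864135742188, -289.8638610839844), (198.66383361816406, 120.85070037841797), 8.605780601501465) [[ 481.6311 -244.9824]
 [ 499.7146 -364.4724]
 [ 696.1417 -334.7454]
 [ 678.0582 -215.2553]]
scene ((586.4935302734375, -291.67120361328125), (204.66087341308594, 118.93968963623047), 8.458990097045898) [[ 476.5282 -247.9013]
 [ 494.0244 -365.5471]
 [ 696.4589 -335.4411]
 [ 678.9626 -217.7953]]
0.69 0.12035775664071835
0.7 0.10812413825143663
0.71 0.09600789352661687
0.72 0.030002147510006738
0.73 0.04061175135449435
0.74 0.039618510156064435
0.75 0.030465740137191055
0.76 0.0756283261986086
0.77 0.08354449924823415
0.78 0.08186329763114442
0.79 0.03301160407679937
0.8 0.034816065081861636
bench z -0.00011102869472856547 0.0077872745586387015
tool y [ 0.3493  0.937  -0.0003] tool x [-0.937   0.3493  0.    ]
[-477.085  -395.2528  -25.4054]
```

>>> {"method": "servo_tool", "body": {"moves": [[-1, [-30, -25, 0], 7], [-1, [-62, -51, 0], 14], [-1, [-94, -78, 0], 21], [-1, [-126, -104, 0], 28], [-1, [-158, -130, 0], 35], [-1, [-190, -157, 0], 42], [-1, [-222, -183, 0], 49], [-1, [-254, -210, 0], 56], [-1, [-286, -236, 0], 63], [-1, [-318, -263, 0], 69.5]], "force": 15}}

```text
clock: 1.23
tcp_pos: [0.4337, 0.2499, 0.215]
tool_rot: [0.0, 0.709, 0.705, 0.0]
wrist_force: [1.4, 0.6, 0.4]
opening: 0.0954
```

```bash
cat > r.py <<'E'
import sys
from h import *
np.set_printoptions(precision=4,suppress=True)
s,Rm=st()
p=[float(v) for v in sys.argv[1:4]]
print("t",s["clock"],"tcp",s["tcp_pos"],"rel",rel(p).round(1),"y",Rm[:,1],"F",s["wrist_force"],"open",s["opening"],"j",s["joint_pos"])
if len(sys.argv)>4:
    want=np.deg2rad(float(sys.argv[4])); y=np.arctan2(Rm[1,1],Rm[0,1]); d=np.rad2deg(-(want-y)); print("roll",(d+90)%180-90)
E
python3 r.py .536 .072 .15 0
```

```text
t 1.2333 tcp [0.4337 0.2499 0.215 ] rel [-177.4  103.1   65. ] y [ 1.     -0.0046  0.0009] F [1.382  0.6392 0.3537] open 0.09537051289469593 j [ 0.4155 -0.215   1.9769 -0.0001  1.3788  0.4202]
roll -0.2654094200419621
```

>>> {"method": "servo_tool", "body": {"moves": [[-1, [-35, 20, 10], 0], [-1, [-71, 41, 20], 0], [-1, [-107, 62, 30], 0], [-1, [-143, 83, 40], 0], [-1, [-177, 103, 60], 0], [-1, [-177, 103, 60], 0], [-1, [-177, 103, 60], 0]]}}

```text
clock: 1.82
tcp_pos: [0.5357, 0.0703, 0.1532]
tool_rot: [-0.001, 0.71, 0.704, -0.001]
wrist_force: [-0.4, 0.3, 0.4]
opening: 0.095
```

```bash
python3 r.py .536 .072 .056 0; python3 - <<'E'
from h import *
s=env.capture("scene"); crop(s,(200,120,500,350),2.6,"pics/s2.png")
E
```

```text
t 1.8167 tcp [0.5357 0.0703 0.1532] rel [ 1.7  0.6 97.2] y [ 1.     -0.0086 -0.0024] F [-0.4369  0.2872  0.3554] open 0.09504837479422769 j [ 0.0311 -0.0708  1.9545  0.0002  1.2603  0.0396]
roll -0.4937415069836817
```

View pics/s2.png

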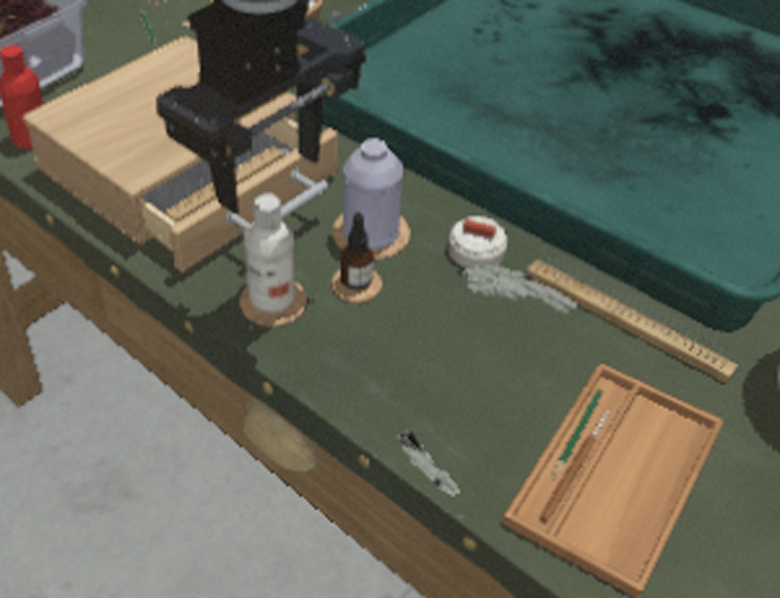

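The gripper is over the white bottle, with the jaws along world x. The bottle cap is at crop (267,205), between the fingers. I'm descending to grip it.

>>> {"method": "servo_tool", "body": {"moves": [[-1, [1, 0, 30], 0], [-1, [1, 0, 60], 0], [-1, [1, 0, 85], 0], [-1, [1, 0, 97], 0], [-1, [1, 0, 97], 0], [0, [1, 0, 97], 0], [0.2, [1, 0, 97], 0], [0.5, [1, 0, 97], 0], [0.5, [1, 0, 97], 0], [0.5, [1, 0, 97], 0]], "force": 15}}

```text
clock: 2.7
tcp_pos: [0.5365, 0.073, 0.0587]
tool_rot: [0.0, 0.71, 0.705, 0.001]
wrist_force: [-0.3, 0.9, 0.1]
opening: 0.0671
```

>>> {"method": "servo_tool", "body": {"moves": [[1, [0, 0, 0], 0], [1, [0, 0, 0], 0], [1, [0, 0, 0], 0], [1, [0, 0, 0], 0]], "force": 15}}

```text
clock: 3.03
tcp_pos: [0.5365, 0.0729, 0.059]
tool_rot: [0.0, 0.71, 0.705, 0.001]
wrist_force: [-1.2, 0.6, 1.1]
opening: 0.0471
```

```bash
python3 r.py .536 .072 .056 0; python3 - <<'E'
from h import *
s=env.capture("scene"); crop(s,(200,120,500,350),2.6,"pics/s3.png")
E
```

```text
t 3.0333 tcp [0.5365 0.0729 0.059 ] rel [-0.9 -0.5  3. ] y [ 1.     -0.007   0.0015] F [-1.2094  0.5525  1.1141] open 0.04707610672181596 j [0.0355 0.0359 2.0215 0.0009 1.0827 0.042 ]
roll -0.3993661541003064
```

View pics/s3.png

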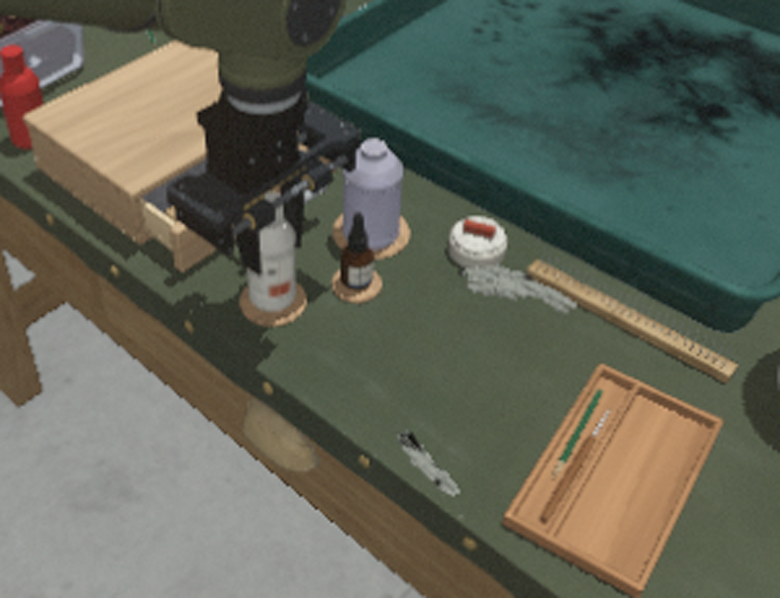

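>>> {"method": "servo_tool", "body": {"moves": [[1, [0, 0, -15], 0], [1, [0, 0, -40], 0], [1, [-5, 0, -60], 0], [1, [-35, -3, -60], 0], [1, [-70, -6, -60], 0], [1, [-105, -9, -60], 0], [1, [-140, -11, -60], 0], [1, [-175, -11, -60], 0], [1, [-198, -11, -60], 0], [1, [-198, -11, -60], 0]]}}

```text
clock: 3.92
tcp_pos: [0.5236, -0.1288, 0.1184]
tool_rot: [0.001, 0.711, 0.703, 0.0]
wrist_force: [0.5, -0.3, -1.6]
opening: 0.0469
```

```bash
python3 r.py .525 -.125 .055 0; python3 - <<'E'
from h import *
s=env.capture("scene"); crop(s,(200,120,500,350),2.6,"pics/s4.png")
E
```

```text
t 3.9167 tcp [ 0.5236 -0.1288  0.1184] rel [ 3.9  1.3 63.4] y [ 0.9999 -0.0113  0.0011] F [ 0.4833 -0.2987 -1.616 ] open 0.04692640142128727 j [-0.3407 -0.0407  1.9877 -0.0002  1.1934 -0.3293]
roll -0.6497052393135903
```

View pics/s4.png

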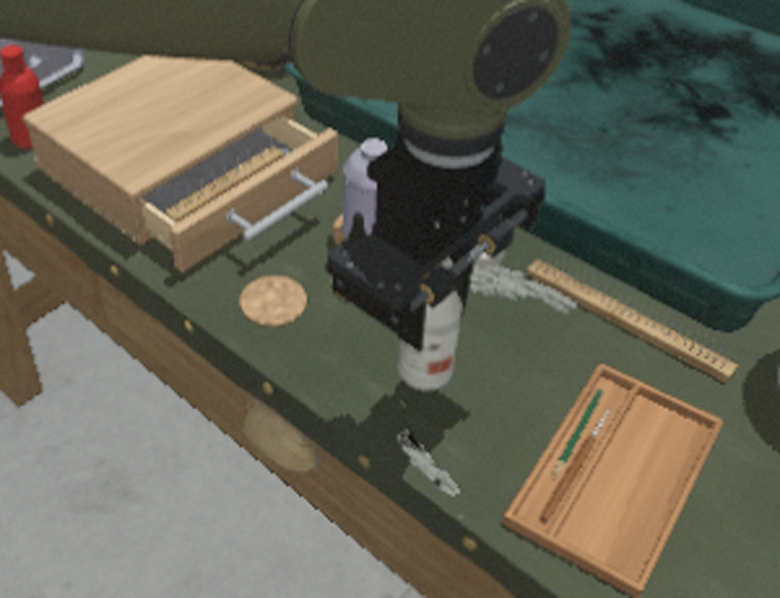

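The bottle is held upright and is off its coaster. I'm lowering it onto the bench.

>>> {"method": "servo_tool", "body": {"moves": [[1, [2, 1, 25], 0], [1, [2, 1, 45], 0], [1, [2, 1, 56], 0], [1, [2, 1, 60], 0], [1, [2, 1, 62], 0], [1, [2, 1, 62.5], 0], [1, [2, 1, 62.5], 0], [1, [2, 1, 62.5], 0]]}}

```text
clock: 4.63
tcp_pos: [0.5256, -0.1249, 0.057]
tool_rot: [0.001, 0.711, 0.703, 0.001]
wrist_force: [0.8, 0.2, -1.7]
opening: 0.0472
```

```bash
python3 r.py .525 -.125 .055 0
```

```text
t 4.6333 tcp [ 0.5256 -0.1249  0.057 ] rel [-0.1 -0.6  2. ] y [ 0.9999 -0.0103  0.0028] F [ 0.7705  0.1541 -1.725 ] open 0.04717366378185967 j [-0.3334  0.0353  2.026   0.0015  1.0778 -0.3238]
roll -0.5910495727319756
```

>>> {"method": "servo_tool", "body": {"moves": [[1, [0, 0, 2], 0], [1, [0, 0, 2.5], 0], [1, [0, 0, 3], 0], [1, [0, 0, 3], 0]]}}

```text
clock: 4.97
tcp_pos: [0.5262, -0.1252, 0.0549]
tool_rot: [0.001, 0.711, 0.703, 0.001]
wrist_force: [-1.0, -0.3, 3.4]
opening: 0.0472
```

>>> {"method": "servo_tool", "body": {"moves": [[-0.05, [0, 0, 0], 0], [-0.2, [0, 0, 0], 0], [-0.6, [0, 0, 0], 0], [-1, [0, 0, 0], 0], [-1, [0, 0, 0], 0], [-1, [0, 0, -20], 0], [-1, [0, 0, -60], 0], [-1, [0, 0, -100], 0], [-1, [0, 0, -120], 0], [-1, [0, 0, -120], 0]]}}

```text
clock: 5.8
tcp_pos: [0.5292, -0.1263, 0.1819]
tool_rot: [0.007, 0.711, 0.703, 0.004]
wrist_force: [0.2, -0.7, -0.2]
opening: 0.0946
```

```bash
python3 r.py .6775 .0645 .047 0; python3 - <<'E'
from h import *
s=env.capture("scene"); crop(s,(200,120,500,350),2.6,"pics/s5.png")
E
```

```text
t 5.8 tcp [ 0.5292 -0.1263  0.1819] rel [192.9 144.2 136.4] y [ 0.9998 -0.0103  0.015 ] F [ 0.2406 -0.6897 -0.2001] open 0.09461683977744428 j [-0.3337 -0.0983  1.9304  0.0014  1.2941 -0.3237]
roll -0.5908146252095747
```

View pics/s5.png

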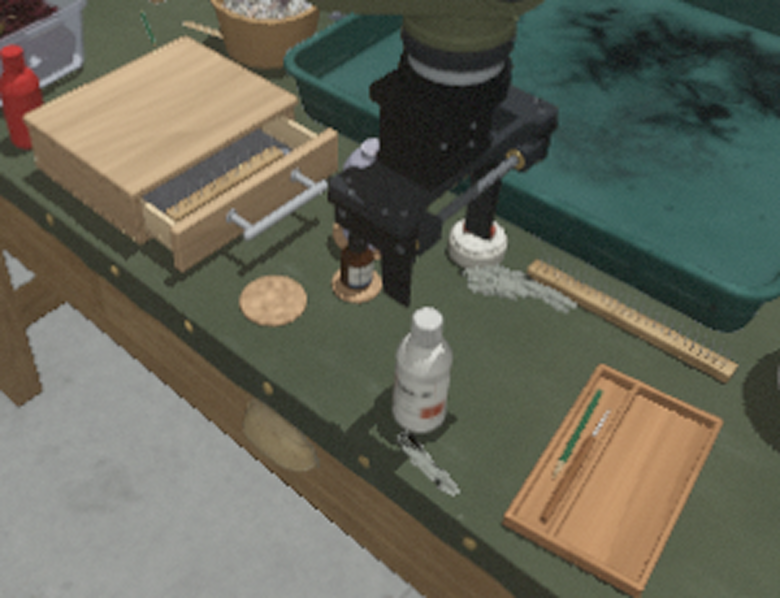

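The white bottle stands upright on the bench (crop 422,380). Next is the lavender one.

>>> {"method": "servo_tool", "body": {"moves": [[-1, [28, 21, 0], 0], [-1, [58, 43, 0], 0], [-1, [88, 66, 0], 0], [-1, [118, 88, 0], 0], [-1, [148, 111, 0], 0], [-1, [178, 133, 0], 0], [-1, [192, 145, 0], 0], [-1, [192, 146, 0], 0], [-1, [192, 146, 0], 0]]}}

```text
clock: 6.6
tcp_pos: [0.6747, 0.0652, 0.1767]
tool_rot: [0.003, 0.71, 0.704, 0.001]
wrist_force: [0.3, -0.2, -0.2]
opening: 0.095
```

```bash
python3 r.py .6775 .0645 .047 0
```

```text
t 6.6 tcp [0.6747 0.0652 0.1767] rel [ -0.3   2.  129.7] y [ 0.9999 -0.0088  0.006 ] F [ 0.3083 -0.1933 -0.1607] open 0.09503777379554908 j [ 0.0184  0.2049  1.6237 -0.003   1.3071  0.028 ]
roll -0.5037508375790054
```

>>> {"method": "servo_tool", "body": {"moves": [[-1, [0, 2.5, 35], 0], [-1, [0, 2.5, 70], 0], [-1, [0, 2.5, 105], 0], [-1, [0, 2.5, 125], 0], [-1, [0, 2.5, 130], 0], [-1, [0, 2.5, 130], 0], [-1, [0, 2.5, 130], 0], [0, [0, 2.5, 130], 0], [0.2, [0, 2.5, 130], 0], [0.3, [0, 2.5, 130], 0]], "force": 20}}

```text
clock: 7.43
tcp_pos: [0.6793, 0.0647, 0.049]
tool_rot: [0.004, 0.71, 0.704, 0.002]
wrist_force: [-0.4, 0.4, -0.3]
opening: 0.0801
```

>>> {"method": "servo_tool", "body": {"moves": [[0.8, [0, 0, 0], 0], [0.8, [0, 0, 0], 0], [0.8, [0, 0, 0], 0], [0.8, [0, 0, 0], 0]]}}

```text
clock: 7.77
tcp_pos: [0.6792, 0.0649, 0.0499]
tool_rot: [0.004, 0.71, 0.704, 0.002]
wrist_force: [-3.7, 0.6, 5.0]
opening: 0.061
```

```bash
python3 r.py .665 -.125 .047 0
```

```text
t 7.7667 tcp [0.6792 0.0649 0.0499] rel [-190.   -12.6    3.2] y [ 0.9999 -0.0087  0.0091] F [-3.6501  0.6448  4.9682] open 0.06104142305218973 j [ 0.0178  0.3298  1.6992 -0.0032  1.1036  0.0279]
roll -0.4979176547187336
```

>>> {"method": "servo_tool", "body": {"moves": [[0.8, [0, 0, -15], 0], [0.8, [0, 0, -40], 0], [0.8, [0, 0, -65], 0], [0.8, [-30, 0, -70], 0], [0.8, [-65, 0, -70], 0], [0.8, [-100, -4, -70], 0], [0.8, [-135, -8, -70], 0], [0.8, [-170, -12, -70], 0], [0.8, [-190, -13, -70], 0], [0.8, [-190, -13, -70], 0]]}}

```text
clock: 8.6
tcp_pos: [0.6632, -0.1291, 0.1192]
tool_rot: [0.005, 0.712, 0.702, 0.002]
wrist_force: [0.0, 0.3, -1.8]
opening: 0.0612
```

```bash
python3 r.py .665 -.125 .046 0; python3 - <<'E'
from h import *
s=env.capture("scene"); crop(s,(200,120,500,350),2.6,"pics/s6.png")
E
```

```text
t 8.6 tcp [ 0.6632 -0.1291  0.1192] rel [ 4.5  1.2 73.2] y [ 0.9999 -0.013   0.0086] F [ 0.0204  0.284  -1.7923] open 0.061190352399879126 j [-0.2709  0.245   1.677  -0.002   1.2102 -0.2572]
roll -0.7450564188033582
```

View pics/s6.png

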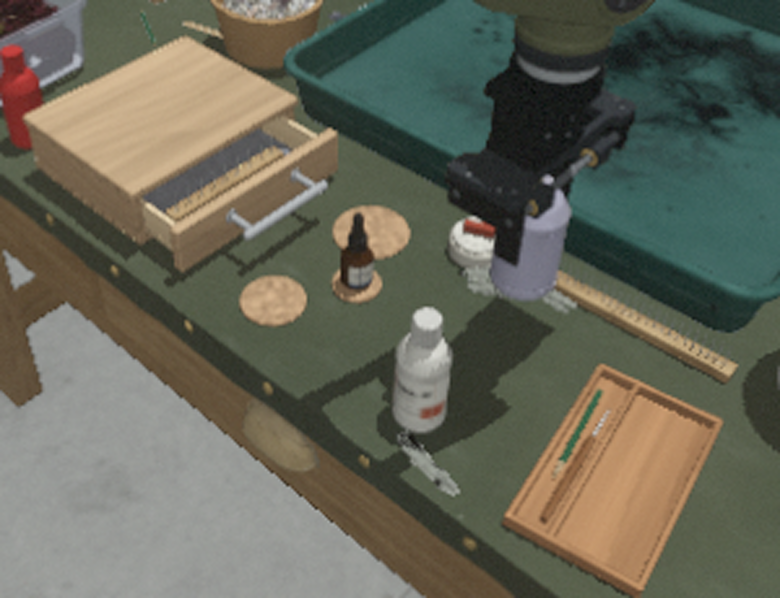

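>>> {"method": "servo_tool", "body": {"moves": [[0.8, [3, -7, 25], 0], [0.8, [3, -8, 50], 0], [0.8, [3, -8, 65], 0], [0.8, [3, -8, 70], 0], [0.8, [3, -8, 72], 0], [0.8, [3, -8, 73], 0], [0.8, [3, -8, 73], 0]]}}

```text
clock: 9.23
tcp_pos: [0.6568, -0.1237, 0.0466]
tool_rot: [0.004, 0.711, 0.703, 0.002]
wrist_force: [-0.5, -0.2, -1.0]
opening: 0.0608
```

```bash
python3 r.py .655 -.125 .046 0
```

```text
t 9.2333 tcp [ 0.6568 -0.1237  0.0466] rel [-1.3 -1.8  0.6] y [ 0.9999 -0.0115  0.0099] F [-0.4843 -0.2456 -1.0416] open 0.0607852603435991 j [-0.2664  0.3055  1.7361 -0.0002  1.0898 -0.2548]
roll -0.6595302141258941
```

>>> {"method": "servo_tool", "body": {"moves": [[0.8, [0, 0, 1], 0], [0.8, [0, 0, 1.5], 0], [0.8, [0, 0, 1.5], 0], [-0.35, [0, 0, 1.5], 0], [-0.5, [0, 0, 1.5], 0], [-1, [0, 0, 1], 0], [-1, [0, 0, 1], 0], [-1, [0, 0, 1], 0], [-1, [0, 0, -30], 0], [-1, [0, 0, -70], 0]]}}

```text
clock: 10.07
tcp_pos: [0.6526, -0.1227, 0.1121]
tool_rot: [0.0, 0.711, 0.703, -0.0]
wrist_force: [0.8, 0.7, 0.1]
opening: 0.0944
```

>>> {"method": "servo_tool", "body": {"moves": [[-1, [0, 0, -30], 0], [-1, [0, 0, -60], 0], [-0.2, [20, -10, -60], 0], [-0.2, [55, -20, -60], 0], [-0.2, [90, -28, -60], 0], [-0.2, [125, -37, -60], 0], [-0.2, [149, -45, -60], 0], [-0.2, [149, -45, -60], 0], [-0.2, [149, -45, -60], 0]]}}

```text
clock: 10.82
tcp_pos: [0.6091, 0.028, 0.1723]
tool_rot: [0.0, 0.71, 0.704, -0.0]
wrist_force: [-0.4, -1.2, -0.7]
opening: 0.058
```

```bash
python3 r.py .6107 .0253 .054 0; python3 - <<'E'
from h import *
s=env.capture("scene"); crop(s,(200,120,500,350),2.6,"pics/s7.png")
E
```

```text
t 10.8167 tcp [0.6091 0.028  0.1723] rel [ -2.6   1.6 118.3] y [ 1.     -0.0091  0.0004] F [-0.367  -1.2233 -0.7295] open 0.0579817945790766 j [-0.0419  0.0658  1.785  -0.0006  1.2903 -0.0326]
roll -0.5205398074028693
```

View pics/s7.png

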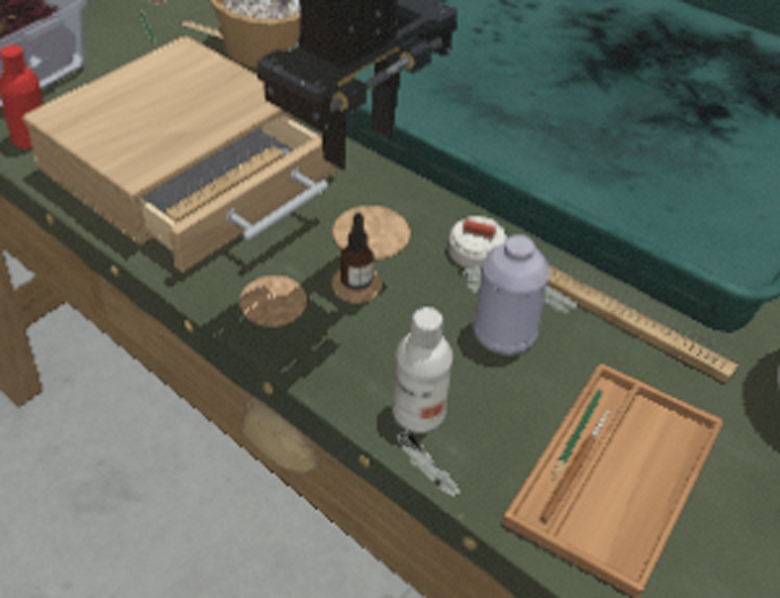

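Both large bottles stand, at crop (422,380) and (512,300). I'm gripping the dropper by its bulb.

>>> {"method": "servo_tool", "body": {"moves": [[-0.2, [-2.5, 1.5, 35], 0], [-0.2, [-2.5, 1.5, 70], 0], [-0.2, [-2.5, 1.5, 100], 0], [-0.2, [-2.5, 1.5, 115], 0], [-0.2, [-2.5, 1.5, 118], 0], [-0.2, [-2.5, 1.5, 118], 0], [-0.2, [-2.5, 1.5, 118], 0], [0.4, [-2.5, 1.5, 118], 0], [0.8, [-2.5, 1.5, 118], 0], [1, [-2.5, 1.5, 118], 0]], "force": 10}}

```text
clock: 11.7
tcp_pos: [0.6121, 0.0242, 0.056]
tool_rot: [0.002, 0.711, 0.703, 0.001]
wrist_force: [-0.7, 1.1, 0.5]
opening: 0.0424
```

>>> {"method": "servo_tool", "body": {"moves": [[1, [0, 0, 0], 0], [1, [0, 0, 0], 0], [1, [0, 0, 0], 0], [1, [0, 0, 0], 0], [1, [0, 0, 0], 0]]}}

```text
clock: 12.12
tcp_pos: [0.6121, 0.0243, 0.0561]
tool_rot: [0.002, 0.711, 0.703, 0.001]
wrist_force: [0.0, -0.1, 1.4]
opening: 0.0148
```

```bash
python3 r.py .595 -.065 .05 0; python3 - <<'E'
from h import *
s=env.capture("scene"); crop(s,(260,150,460,300),3.9,"pics/s8.png")
E
```

```text
t 12.1167 tcp [0.6121 0.0243 0.0561] rel [-89.4 -16.2   6.1] y [ 0.9999 -0.0106  0.0034] F [ 0.019  -0.0945  1.4472] open 0.01475009702787759 j [-0.0476  0.1873  1.8611 -0.0009  1.0898 -0.0366]
roll -0.6054941848048117
```

View pics/s8.png

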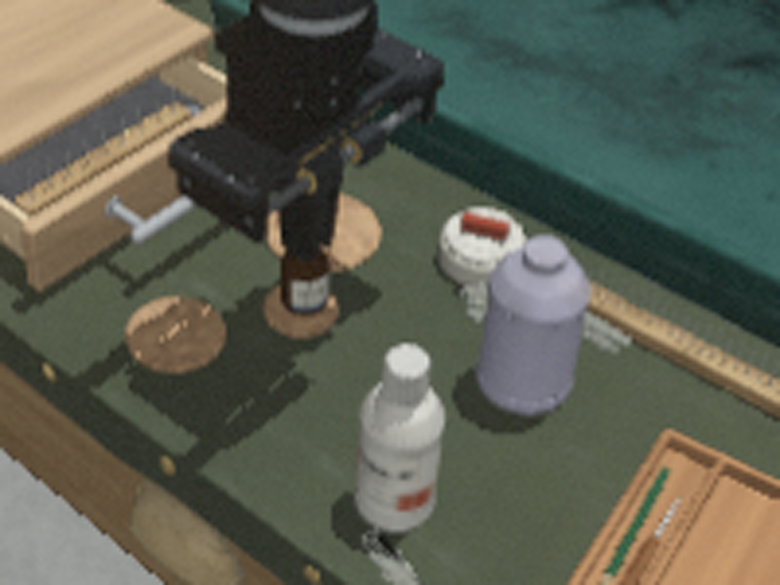

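>>> {"method": "servo_tool", "body": {"moves": [[1, [0, 0, -15], 0], [1, [0, 0, -40], 0], [1, [-22, -4, -45], 0], [1, [-50, -9, -45], 0], [1, [-75, -14, -45], 0], [1, [-89, -16, -45], 0], [1, [-89, -16, -45], 0], [1, [-89, -16, -30], 0], [1, [-89, -16, -15], 0], [1, [-89, -16, -8], 0]]}}

```text
clock: 13.0
tcp_pos: [0.5941, -0.0636, 0.0619]
tool_rot: [0.0, 0.711, 0.703, 0.0]
wrist_force: [-0.3, -0.1, -0.7]
opening: 0.0137
```

```bash
python3 r.py .595 -.065 .052 0
```

```text
t 13.0 tcp [ 0.5941 -0.0636  0.0619] rel [-1.3  1.   9.9] y [ 0.9999 -0.0107  0.0005] F [-0.2703 -0.0885 -0.7234] open 0.01373533094990657 j [-0.1967  0.1509  1.8916  0.0004  1.0986 -0.1862]
roll -0.6106509219864762
```

>>> {"method": "servo_tool", "body": {"moves": [[1, [-1, 1, 5], 0], [1, [-1, 1, 8.5], 0], [1, [-1, 1, 10], 0], [1, [-1, 1, 10.5], 0], [1, [-1, 1, 10.5], 0], [1, [-1, 1, 10.5], 0]]}}

```text
clock: 13.5
tcp_pos: [0.5956, -0.0646, 0.052]
tool_rot: [0.001, 0.711, 0.703, 0.001]
wrist_force: [-0.1, 0.3, 0.2]
opening: 0.0137
```

```bash
python3 r.py .595 -.065 .052 0; python3 - <<'E'
from h import *
s=env.capture("scene"); crop(s,(260,150,460,300),3.9,"pics/s9.png")
E
```

```text
t 13.5 tcp [ 0.5956 -0.0646  0.052 ] rel [-0.4 -0.6 -0. ] y [ 0.9999 -0.0106  0.0019] F [-0.0591  0.2698  0.2436] open 0.01374857212543377 j [-0.1979  0.1658  1.8936  0.0006  1.0803 -0.1876]
roll -0.6055203950764252
```

View pics/s9.png

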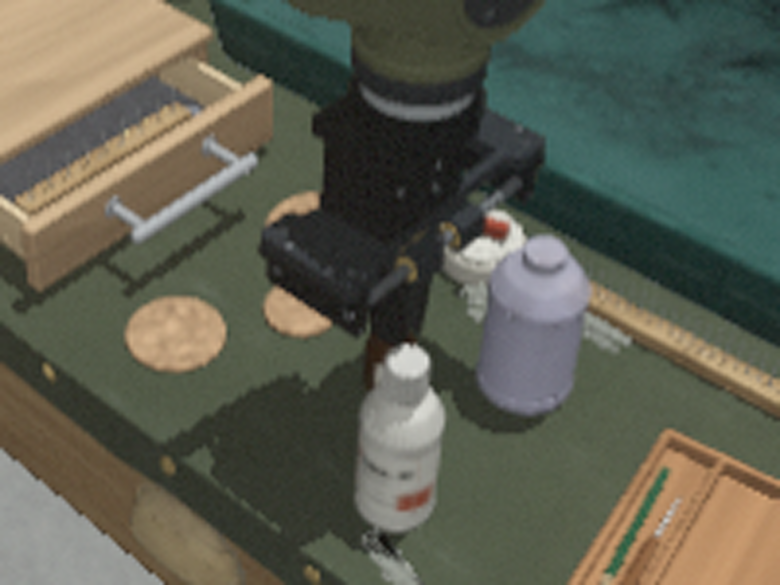

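>>> {"method": "servo_tool", "body": {"moves": [[0.5, [0, 0, 0.5], 0], [0.3, [0, 0, 0.5], 0], [0.2, [0, 0, 0.5], 0], [0.2, [0, 0, 0.5], 0], [0.2, [0, 0, -15], 0], [0.2, [0, 0, -45], 0], [0.2, [0, 0, -80], 0], [0.2, [20, 0, -95], -7], [0.2, [55, 0, -95], -14], [0.2, [90, 5, -95], -21]]}}

```text
clock: 14.38
tcp_pos: [0.6023, 0.0254, 0.1496]
tool_rot: [0.003, 0.569, 0.822, 0.002]
wrist_force: [-0.1, 0.1, -0.9]
opening: 0.0376
```

>>> {"method": "servo_tool", "body": {"moves": [[0.2, [30, 5, 0], -7], [0.2, [60, 5, 0], -14], [0.2, [90, 5, 0], -21], [0.2, [100, 5, 0], -28], [0.2, [100, 5, 0], -35], [0.2, [100, 5, 0], -42], [0.2, [100, 5, 0], -49], [0.2, [100, 5, 0], -56], [0.2, [100, 5, 0], -63], [0.2, [100, 5, 0], -69.6]]}}

```text
clock: 15.22
tcp_pos: [0.5717, 0.1208, 0.1493]
tool_rot: [0.003, -0.005, 1.0, -0.0]
wrist_force: [0.4, -1.2, 0.1]
opening: 0.0381
```

```bash
python3 r.py .608 .123 .026 90; sed 's/^for n,(b/for n,(b/' m1.py > /dev/null; python3 - <<'E'
from h import *
s=env.capture("scene"); crop(s,(200,120,500,350),2.6,"pics/s10.png")
t=env.capture("top"); crop(t,(190,140,470,245),2.8,"pics/t10.png")
E
```

```text
t 15.2167 tcp [0.5717 0.1208 0.1493] rel [-35.6   1.9 123.5] y [-0.0093  1.     -0.0002] F [ 0.3558 -1.1891  0.1307] open 0.03809416026399441 j [ 0.1168  0.0263  1.8661 -0.0009  1.2434 -1.463 ]
roll 0.5318003695396101
```

View pics/s10.png

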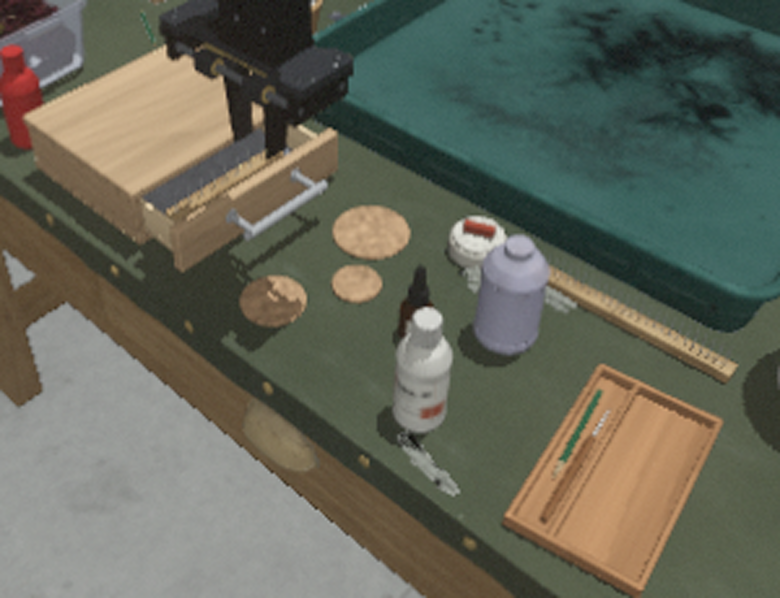

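View pics/t10.png

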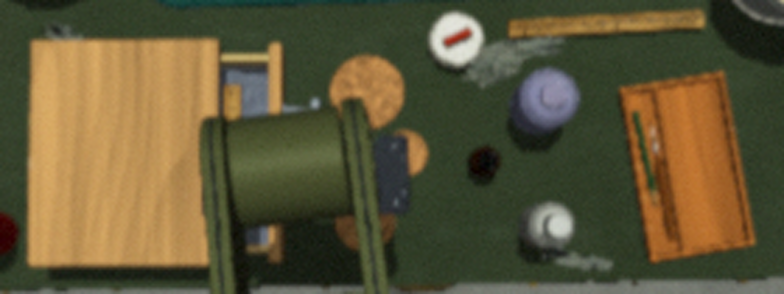

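All three bottles stand on the bare bench, the coasters are clear, and the gripper is turned across the handle. Next I'll refine the coasters and handle.

```bash
cat > m3.py <<'E'
from h import *
from scipy.optimize import least_squares
np.set_printoptions(precision=4,suppress=True)
s=env.capture("scene"); t=env.capture("top")
hsv=cv2.cvtColor(s["image"],cv2.COLOR_RGB2HSV)
m=cv2.inRange(hsv,(4,55,60),(22,220,255))
for n,g,r in(("rinse",(.677,.065),.042),("gall",(.534,.07),.034),("drop",(.609,.0245),.026)):
    uv=proj(s,[[g[0]+a*(r+.012),g[1]+bb*(r+.012),0] for a in(-1,1) for bb in(-1,1)]); a=uv.min(0).astype(int);b=uv.max(0).astype(int)
    k=np.zeros_like(m); k[a[1]:b[1],a[0]:b[0]]=m[a[1]:b[1],a[0]:b[0]]
    k=cv2.morphologyEx(k,cv2.MORPH_CLOSE,np.ones((5,5)))
    q=max(cv2.findContours(k,cv2.RETR_EXTERNAL,cv2.CHAIN_APPROX_NONE)[0],key=cv2.contourArea)
    P=plane(s,q.reshape(-1,2),.003); 
    f=lambda z: np.hypot(P[:,0]-z[0],P[:,1]-z[1])-z[2]
    z=least_squares(f,[*g,r],loss="soft_l1",f_scale=.001).x
    print(n,z,"ellipse",plane(s,[cv2.fitEllipse(q)[0]],.003)[0], "depth z",np.median(cloud(s)[k>0][:,2]))
C=cloud(s); h=hsv
mm=(C[...,2]>.036)&(C[...,2]<.056)&(C[...,1]>.09)&(C[...,1]<.14)&(C[...,0]>.53)&(C[...,0]<.68)
Q=C[mm]; print("handle",len(Q),Q.mean(0),Q.min(0),Q.max(0)); 
l=cv2.fitLine(Q[:,:2].astype(np.float32),cv2.DIST_HUBER,0,.001,.001).ravel(); print(l)
for lo in np.arange(.54,.68,.02):
    q=Q[(Q[:,0]>lo)&(Q[:,0]<lo+.02)]
    if len(q): print(lo,len(q),np.median(q,0))
E
python3 m3.py
```

```text
rinse [0.6685 0.0614 0.0493] ellipse [0.6646 0.0577 0.003 ] depth z 0.005302496093919973
gall [0.5333 0.0687 0.034 ] ellipse [0.5326 0.068  0.003 ] depth z 0.004895326746842454
drop [0.6259 0.0273 0.0385] ellipse [0.6261 0.0295 0.003 ] depth z 0.004772384868895974
handle 183 [0.6044 0.1217 0.0494] [0.5484 0.1144 0.0411] [0.6665 0.14   0.0542]
[ 1.     -0.01    0.6015  0.12  ]
0.54 26 [0.5544 0.1224 0.0487]
0.56 34 [0.5672 0.1197 0.0506]
0.5800000000000001 27 [0.5896 0.1192 0.0502]
0.6000000000000001 25 [0.6087 0.1192 0.0494]
0.6200000000000001 28 [0.6299 0.1182 0.0501]
0.6400000000000001 35 [0.6507 0.1216 0.0499]
0.6600000000000001 8 [0.6624 0.1198 0.0504]
```

>>> {"method": "servo_tool", "body": {"moves": [[0.37, [-18, 1, 20], 0.5], [0.37, [-36, 1.5, 40], 0.5], [0.37, [-36, 1.5, 50], 0.5], [0.37, [-36, 1.5, 55], 0.5], [0.37, [-36, 1.5, 55], 0.5]]}}

```text
clock: 15.83
tcp_pos: [0.6065, 0.1221, 0.0927]
tool_rot: [0.001, 0.005, 1.0, -0.0]
wrist_force: [-0.2, -1.0, -0.6]
opening: 0.03
```

```bash
python3 r.py .608 .1225 .026 90
```

```text
t 15.8333 tcp [0.6065 0.1221 0.0927] rel [-1.4  0.5 66.7] y [ 0.0095  1.     -0.0004] F [-0.1566 -0.9639 -0.6084] open 0.030006684925060687 j [ 0.1122  0.1583  1.8259 -0.0008  1.1554 -1.4488]
roll -0.5448128019414185
```

>>> {"method": "servo_tool", "body": {"moves": [[0.37, [-1, 0.5, 25], 0], [0.37, [-1, 0.5, 45], 0], [0.37, [-1, 0.5, 60], 0], [0.37, [-1, 0.5, 67], 0], [0.37, [-1, 0.5, 67], 0], [0.8, [-1, 0.5, 67], 0], [0.9, [-1, 0.5, 67], 0], [0.9, [-1, 0.5, 67], 0], [0.9, [-1, 0.5, 67], 0]], "force": 15}}

```text
clock: 16.58
tcp_pos: [0.6087, 0.1226, 0.0273]
tool_rot: [0.002, 0.005, 1.0, -0.0]
wrist_force: [-0.7, 0.2, 3.2]
opening: 0.0107
```

```bash
python3 r.py .608 .1225 .026 90
```

```text
t 16.5833 tcp [0.6087 0.1226 0.0273] rel [ 0.7 -0.1  1.3] y [ 0.0095  1.     -0.0002] F [-0.7202  0.2245  3.2301] open 0.01074288462639014 j [ 0.1128  0.2397  1.8545 -0.0009  1.0427 -1.4481]
roll -0.5452706023269371
```

>>> {"method": "servo_tool", "body": {"moves": [[0.9, [0, -8, 0], 0], [0.9, [0, -18, 0], 0], [0.9, [0, -28, 0], 0], [0.9, [0, -38, 0], 0], [0.9, [0, -48, 0], 0], [0.9, [0, -58, 0], 0], [0.9, [0, -68, 0], 0], [0.9, [0, -77, 0], 0], [0.9, [0, -77, 0], 0], [0.9, [0, -77, 0], 0]]}}

```text
clock: 17.42
tcp_pos: [0.6077, 0.0443, 0.0273]
tool_rot: [0.002, 0.005, 1.0, -0.001]
wrist_force: [-2.0, -1.5, -0.5]
opening: 0.0107
```

```bash
python3 r.py .608 .045 .026 90
```

```text
t 17.4167 tcp [0.6077 0.0443 0.0273] rel [-0.3  0.7  1.3] y [ 0.0105  0.9999 -0.0014] F [-2.0032 -1.5038 -0.497 ] open 0.010714396818180134 j [-0.0147  0.2173  1.8814 -0.0016  1.0389 -1.5742]
roll -0.6010550748802928
```

>>> {"method": "servo_tool", "body": {"moves": [[0.6, [0, 0, 0], 0], [0.37, [0, 0, 0], 0], [0.37, [0, 0, 0], 0], [0.37, [0, 0, -30], 0], [0.37, [0, 0, -70], 0], [0.37, [0, 20, -110], 0], [0.37, [0, 60, -125], 0], [0.37, [0, 100, -125], 0], [0.37, [0, 140, -125], 0], [0.37, [0, 180, -125], 0]]}}

```text
clock: 18.25
tcp_pos: [0.6094, 0.227, 0.1536]
tool_rot: [0.003, 0.005, 1.0, -0.0]
wrist_force: [0.1, -0.2, 0.6]
opening: 0.0298
```

```bash
python3 r.py .608 .13 .026 90; python3 - <<'E'
from h import *
s=env.capture("scene"); crop(s,(250,130,420,260),4.5,"pics/s11.png")
t=env.capture("top"); crop(t,(190,140,470,245),2.8,"pics/t11.png")
E
```

```text
t 18.25 tcp [0.6094 0.227  0.1536] rel [  1.3 -96.9 127.7] y [ 0.0102  0.9999 -0.0004] F [ 0.1147 -0.2262  0.5553] open 0.029816179780846483 j [ 0.275   0.1641  1.7102 -0.0024  1.2609 -1.2849]
roll -0.5824650139418424
```

View pics/s11.png

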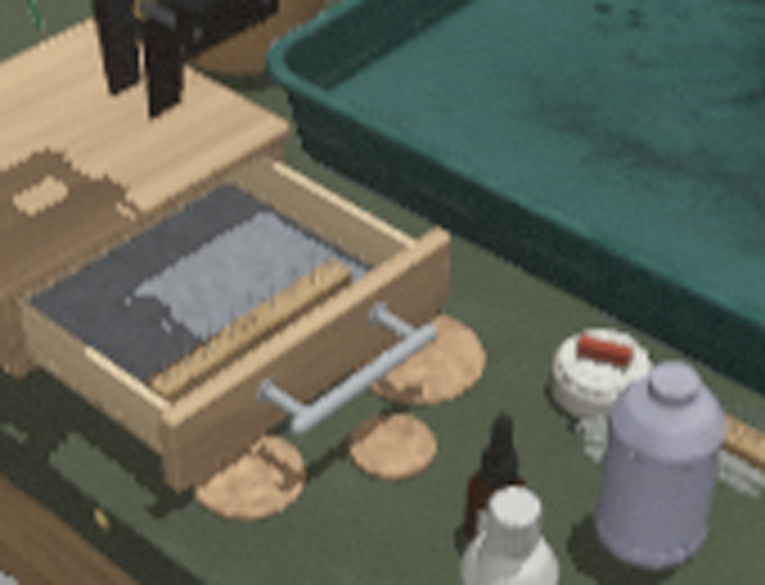

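View pics/t11.png

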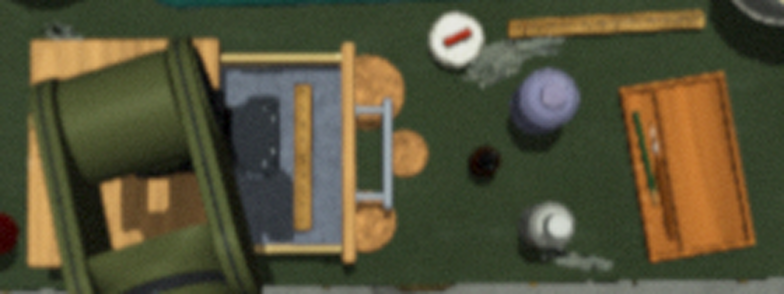

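```bash
cat > m4.py <<'E'
from h import *
np.set_printoptions(precision=4,suppress=True)
s=env.capture("scene"); t=env.capture("top")
# top: wood mask inside drawer
for nm,c,box in(("top",t,(292,165,304,228)),):
    hsv=cv2.cvtColor(c["image"],cv2.COLOR_RGB2HSV); m=cv2.inRange(hsv,(8,90,60),(28,255,255)); k=np.zeros_like(m); x0,y0,x1,y1=box;k[y0:y1,x0:x1]=m[y0:y1,x0:x1]
    q=max(cv2.findContours(k,cv2.RETR_EXTERNAL,cv2.CHAIN_APPROX_NONE)[0],key=cv2.contourArea).reshape(-1,2)
    M=cv2.moments(k,True); cen=[M["m10"]/M["m00"],M["m01"]/M["m00"]]
    print(q.min(0),q.max(0),cen,plane(c,[cen],.034))
    r=cv2.minAreaRect(q.astype(np.float32)); print(r)
    b=cv2.boxPoints(r); print(plane(c,b,.034))
# scene: line ends of bar top
C=cloud(s); hs=cv2.cvtColor(s["image"],cv2.COLOR_RGB2HSV); m=cv2.inRange(hs,(8,60,60),(28,255,255))>0
sel=m&(C[...,2]>.024)&(C[...,2]<.045)&(C[...,1]>.11)&(C[...,1]<.16)&(C[...,0]>.52)&(C[...,0]<.70)
Q=C[sel]; print("scene rake",len(Q),Q.mean(0),np.median(Q,0),np.percentile(Q,[2,98],axis=0)); print(cv2.minAreaRect((Q[:,:2]*1000).astype(np.float32)))
T=cloud(t); sel=(T[...,2]>.024)&(T[...,2]<.05)&(T[...,1]>.11)&(T[...,1]<.155)&(T[...,0]>.52)&(T[...,0]<.70); Q=T[sel]; print("top depth",len(Q),np.median(Q,0),np.percentile(Q,[2,98],axis=0))
for nm,K in(("t",T),("s",C)):
    sel=(K[...,2]>.062)&(K[...,2]<.072)&(K[...,1]>.05)&(K[...,1]<.12)&(K[...,0]>.5)&(K[...,0]<.72); Q=K[sel]; print("panel",nm,len(Q),Q.mean(0),np.percentile(Q,[2,98],axis=0))
    sel=(K[...,2]>.04)&(K[...,2]<.056)&(K[...,1]>.03)&(K[...,1]<.065)&(K[...,0]>.5)&(K[...,0]<.72); Q=K[sel]; print("handle",nm,len(Q),Q.mean(0),np.percentile(Q,[2,98],axis=0))
E
python3 m4.py
```

```text
[295 170] [300 221] [297.51612903225805, 195.5] [[0.6046 0.1374 0.034 ]]
((297.5, 195.5), (51.0, 5.0), 90.0)
[[0.6831 0.1443 0.034 ]
 [0.6829 0.1289 0.034 ]
 [0.5266 0.1308 0.034 ]
 [0.5269 0.146  0.034 ]]
scene rake 352 [0.5989 0.1322 0.0339] [0.5969 0.1305 0.0351] [[0.5265 0.1256 0.0249]
 [0.6785 0.1434 0.0392]]
((604.5357055664062, 134.51010131835938), (19.061368942260742, 158.6632537841797), 89.07778930664062)
top depth 440 [0.6036 0.1356 0.0329] [[0.5266 0.1141 0.0242]
 [0.6904 0.1525 0.0384]]
panel t 343 [0.6095 0.0864 0.0657] [[0.5055 0.0793 0.0624]
 [0.7148 0.0936 0.0694]]
handle t 144 [0.6061 0.0469 0.0491] [[0.552  0.0407 0.044 ]
 [0.6638 0.0633 0.0533]]
panel s 338 [0.605  0.0841 0.0664] [[0.5038 0.0773 0.0629]
 [0.7148 0.0925 0.0696]]
handle s 196 [0.6036 0.0446 0.0495] [[0.5496 0.0375 0.044 ]
 [0.6608 0.064  0.0536]]
```

>>> {"method": "servo_tool", "body": {"moves": [[0.12, [4, -35, 10], 0], [0.12, [4, -70, 25], 0], [0.12, [4, -91, 45], 0], [0.12, [4, -91, 60], 0], [0.12, [4, -91, 60], 0], [0.12, [4, -91, 60], 0]]}}

```text
clock: 18.95
tcp_pos: [0.6037, 0.1333, 0.0913]
tool_rot: [0.001, 0.005, 1.0, -0.001]
wrist_force: [0.2, 0.0, -0.4]
opening: 0.0419
```

```bash
python3 r.py .605 .136 .0255 90.6;python3 - <<'E'
from h import *
s=env.capture("scene"); crop(s,(250,130,420,260),4.5,"pics/s12.png")
E
```

```text
t 18.95 tcp [0.6037 0.1333 0.0913] rel [-1.2  2.8 65.8] y [ 0.0094  1.     -0.0021] F [ 0.1517  0.0499 -0.371 ] open 0.04186250500708395 j [ 0.1317  0.1592  1.8274 -0.0026  1.1533 -1.4286]
roll -1.1374894685917099
```

View pics/s12.png

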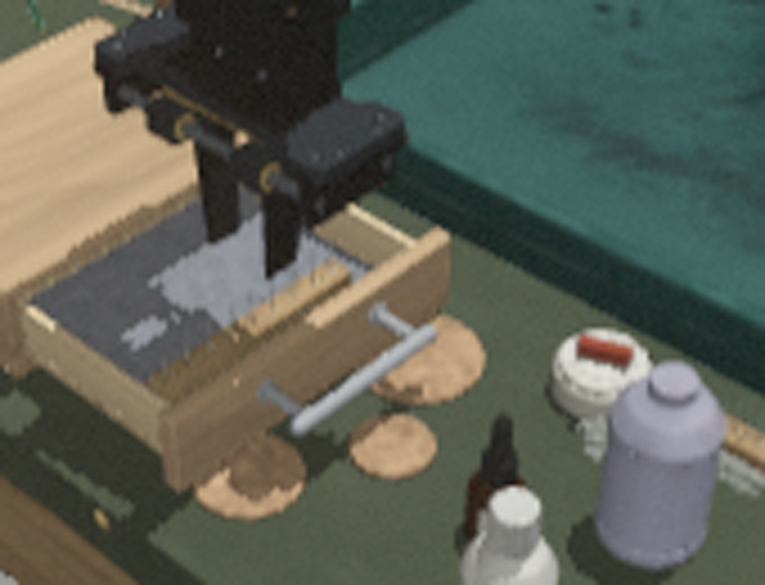

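The fingers straddle the rake (around crop 240,270). I'm descending.

>>> {"method": "servo_tool", "body": {"moves": [[0.12, [-1, 2.5, 25], 0], [0.12, [-1, 2.5, 45], 0], [0.12, [-1, 2.5, 58], 0], [0.12, [-1, 2.5, 64], 0], [0.12, [-1, 2.5, 66], 0], [0.12, [-1, 2.5, 66], 0], [0.12, [-1, 2.5, 66], 0]]}}

```text
clock: 19.58
tcp_pos: [0.607, 0.1367, 0.028]
tool_rot: [0.003, 0.004, 1.0, -0.001]
wrist_force: [-0.2, -0.0, -0.2]
opening: 0.042
```

```bash
python3 r.py .605 .136 .0255 90
```

```text
t 19.5833 tcp [0.607  0.1367 0.028 ] rel [ 2.  -0.7  2.5] y [ 0.0083  1.     -0.0014] F [-0.2022 -0.0498 -0.2114] open 0.04195218828086898 j [ 0.1364  0.2405  1.8523 -0.0027  1.0425 -1.4247]
roll -0.4744894627882701
```

>>> {"method": "servo_tool", "body": {"moves": [[0.12, [1, 0, 2], 0], [0.12, [1, 0, 3.5], 0], [0.12, [1, 0, 3.5], 0], [0.5, [1, 0, 3.5], 0], [0.7, [1, 0, 3.5], 0], [0.8, [1, 0, 3.5], 0], [0.8, [1, 0, 3.5], 0], [0.8, [1, 0, 3.5], 0], [0.8, [1, 0, 3.5], 0]], "force": 20}}

```text
clock: 20.33
tcp_pos: [0.606, 0.1367, 0.0245]
tool_rot: [0.003, 0.004, 1.0, -0.001]
wrist_force: [0.2, 0.8, 0.2]
opening: 0.0188
```

>>> {"method": "servo_tool", "body": {"moves": [[0.8, [0, 0, -8], 0], [0.8, [0, 0, -25], 0], [0.8, [0, 0, -55], 0], [0.8, [0, 0, -90], 0], [0.8, [0, 0, -120], 0], [0.8, [0, 0, -120], 0]]}}

```text
clock: 20.83
tcp_pos: [0.6097, 0.1376, 0.1537]
tool_rot: [0.01, 0.004, 1.0, 0.0]
wrist_force: [0.9, 0.3, 1.0]
opening: 0.0187
```

```bash
python3 r.py .5912 -.3078 .12 98.6; python3 - <<'E'
from h import *
s=env.capture("scene"); crop(s,(200,80,500,310),2.6,"pics/s13.png")
E
```

```text
t 20.8333 tcp [0.6097 0.1376 0.1537] rel [  15.5 -445.5   33.1] y [0.0082 1.     0.0005] F [0.9112 0.2561 1.035 ] open 0.01870710777052518 j [ 0.1372  0.102   1.7789 -0.0025  1.2407 -1.4247]
roll -9.068370066556085
```

View pics/s13.png

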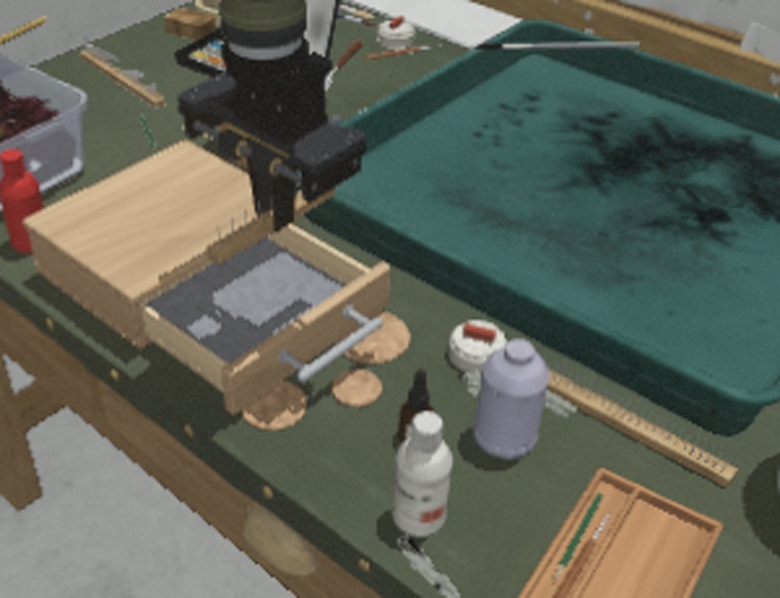

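>>> {"method": "servo_tool", "body": {"moves": [[0.8, [1, -25, -8], 0], [0.8, [3, -60, -10], 0], [0.8, [4, -97, -10], -1], [0.8, [5, -134, -10], -2], [0.8, [7, -171, -10], -3], [0.8, [8, -208, -10], -4], [0.8, [10, -245, -10], -5], [0.8, [11, -282, -10], -6], [0.8, [12, -319, -10], -7], [0.8, [13, -356, -10], -8]]}}

```text
clock: 21.72
tcp_pos: [0.5909, -0.2199, 0.1587]
tool_rot: [0.007, -0.066, 0.998, -0.0]
wrist_force: [0.6, -1.0, -1.2]
opening: 0.0189
```

```bash
python3 r.py .5912 -.3078 .08 98.6
```

```text
t 21.7167 tcp [ 0.5909 -0.2199  0.1587] rel [ 12.4 -87.   78.6] y [-0.1317  0.9913 -0.001 ] F [ 0.5533 -1.0098 -1.2321] open 0.01885456316580217 j [-0.4446  0.1138  1.7572  0.0072  1.2584 -2.1497]
roll -1.030734706485262
```

>>> {"method": "servo_tool", "body": {"moves": [[0.8, [5, -30, 10], -1], [0.8, [9, -60, 30], -1], [0.8, [12, -82, 55], -1], [0.8, [12, -87, 80], -1], [0.8, [12, -87, 100], -1], [0.8, [12, -87, 110], -1], [0.8, [12, -87, 110], -1], [0.8, [12, -87, 110], -1]]}}

```text
clock: 22.38
tcp_pos: [0.5915, -0.307, 0.0478]
tool_rot: [0.006, -0.075, 0.997, 0.001]
wrist_force: [-0.1, 0.8, 0.1]
opening: 0.0186
```

```bash
python3 r.py .5912 -.3078 .0075 98.6; python3 - <<'E'
from h import *
s=env.capture("scene"); crop(s,(360,180,520,360),3.3,"pics/s14.png")
t=env.capture("top"); crop(t,(380,140,490,245),5,"pics/t14.png")
E
```

```text
t 22.3833 tcp [ 0.5915 -0.307   0.0478] rel [ 1.  -0.7 40.3] y [-0.1494  0.9888  0.0001] F [-0.1322  0.841   0.0739] open 0.018623224297727184 j [-0.5629  0.3005  1.7401  0.0093  1.0917 -2.2878]
roll -0.010030872720506068
```

View pics/s14.png

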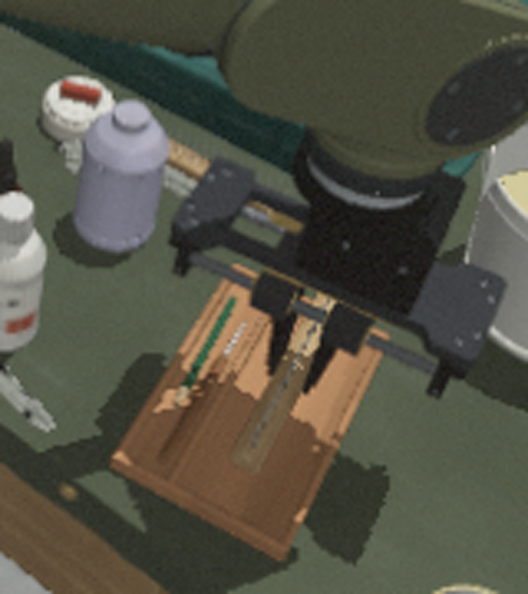

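View pics/t14.png

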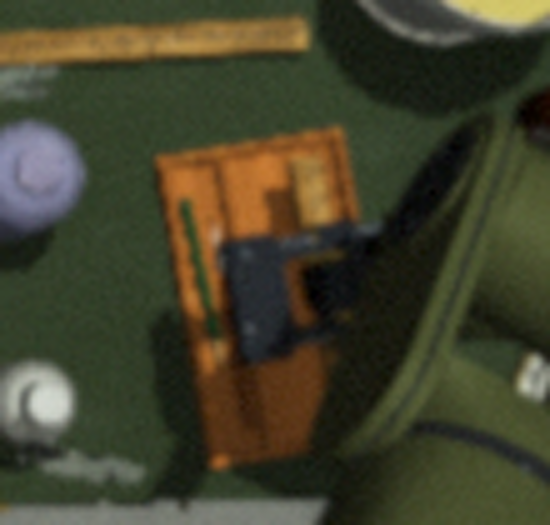

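>>> {"method": "servo_tool", "body": {"moves": [[0.8, [0.5, -0.5, 15], 0], [0.8, [0.5, -0.5, 28], 0], [0.8, [0.5, -0.5, 36], 0], [0.8, [0.5, -0.5, 39], 0], [0.8, [0.5, -0.5, 40], 0], [0.8, [0.5, -0.5, 41], 0], [0.8, [0.5, -0.5, 41], 0]]}}

```text
clock: 23.07
tcp_pos: [0.5934, -0.3085, 0.0093]
tool_rot: [0.008, -0.075, 0.997, -0.001]
wrist_force: [-0.5, 0.5, -0.5]
opening: 0.0187
```

```bash
python3 r.py .5912 -.3078 .0065 98.6
```

```text
t 23.0667 tcp [ 0.5934 -0.3085  0.0093] rel [2.2 1.  2.8] y [-0.1497  0.9887 -0.0029] F [-0.4764  0.5019 -0.4673] open 0.01865881557994893 j [-0.5632  0.3497  1.7516  0.0096  1.0264 -2.2891]
roll 0.008546874235889845
```

>>> {"method": "servo_tool", "body": {"moves": [[0.8, [2, 1, 2], 0], [0.8, [2, 1, 3.5], 0], [0.8, [2, 1, 3.5], 0], [0.8, [2, 1, 3.5], 0]]}}

```text
clock: 23.4
tcp_pos: [0.5916, -0.308, 0.0065]
tool_rot: [0.008, -0.075, 0.997, -0.001]
wrist_force: [-0.0, 0.3, 2.9]
opening: 0.0185
```

```bash
python3 r.py .5912 -.3078 .0065 98.6
```

```text
t 23.4 tcp [ 0.5916 -0.308   0.0065] rel [ 0.4  0.3 -0. ] y [-0.1497  0.9887 -0.0035] F [-0.0488  0.313   2.8569] open 0.018496907782594864 j [-0.564   0.3496  1.7574  0.0095  1.0199 -2.29  ]
roll 0.0072565039476586435
```

Contact (2.9 N). Release to a modest opening, since the lane is narrow, and retreat.

>>> {"method": "servo_tool", "body": {"moves": [[0.5, [0, 0, 0], 0], [0.3, [0, 0, 0], 0], [0.3, [0, 0, 0], 0], [0.3, [0, 0, 0], 0], [0.3, [0, 0, -20], 0], [0.3, [0, 0, -55], 0], [0.3, [0, 0, -95], 0], [0.3, [0, 0, -135], 0], [0.3, [0, 20, -150], 0], [0.3, [0, 55, -150], 0]]}}

```text
clock: 24.23
tcp_pos: [0.5842, -0.2571, 0.1637]
tool_rot: [0.013, -0.073, 0.997, -0.005]
wrist_force: [-0.3, 1.2, 0.8]
opening: 0.0335
```

>>> {"method": "servo_tool", "body": {"moves": [[0.3, [0, 40, 0], 7], [0.3, [0, 80, 0], 8.5], [0.3, [0, 120, 0], 8.5], [0.3, [0, 160, 0], 8.5], [0.3, [0, 200, 0], 8.5], [0.3, [0, 240, 0], 8.5], [0.3, [0, 280, 0], 8.5], [0.3, [0, 320, 0], 8.5], [0.3, [0, 320, 0], 8.5]]}}

```text
clock: 24.98
tcp_pos: [0.536, 0.065, 0.1597]
tool_rot: [0.014, -0.002, 1.0, -0.003]
wrist_force: [-0.6, -0.2, -1.1]
opening: 0.0335
```

```bash
python3 r.py .608 .045 .03 89.4; python3 - <<'E'
from h import *
s=env.capture("scene"); crop(s,(240,120,520,350),2.8,"pics/s15.png")
t=env.capture("top"); crop(t,(190,140,470,245),2.8,"pics/t15.png")
E
```

```text
t 24.9833 tcp [0.536  0.065  0.1597] rel [-68.4 -19.7 131.7] y [-0.0047  1.     -0.0053] F [-0.5585 -0.1847 -1.0976] open 0.03345970626808937 j [ 0.0244 -0.0966  1.9675 -0.0061  1.2438 -1.5493]
roll 0.868543496749993
```

View pics/s15.png

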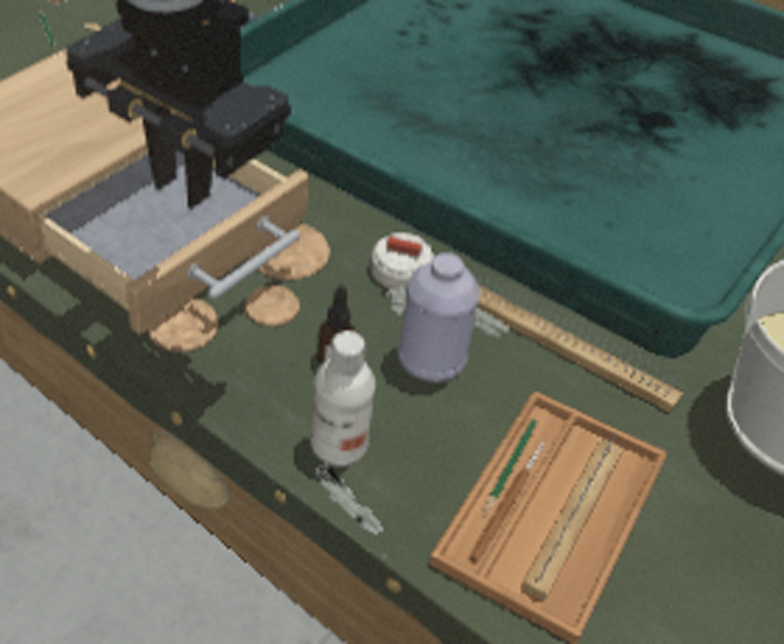

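View pics/t15.png

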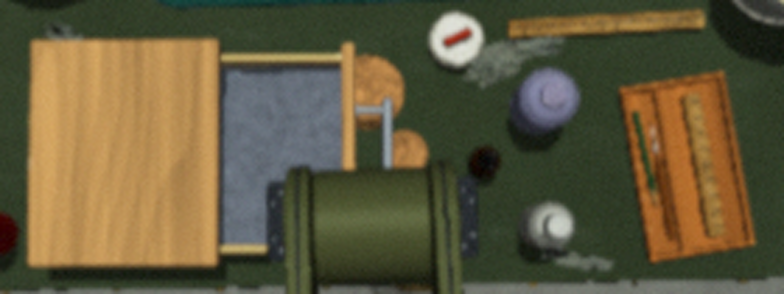

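The rake lies in the middle of the wide lane, pins up (top crop 705,165), and all the bottles stand. Now the handle.

>>> {"method": "servo_tool", "body": {"moves": [[0.37, [-35, -10, 0], 0.9], [0.37, [-69, -19, 10], 0.9], [0.37, [-69, -19.5, 40], 0.9], [0.37, [-69, -19.5, 60], 0.9], [0.37, [-69, -19.5, 60], 0.9], [0.37, [-69, -19.5, 60], 0.9]]}}

```text
clock: 25.58
tcp_pos: [0.6069, 0.0391, 0.1004]
tool_rot: [0.012, 0.008, 1.0, -0.004]
wrist_force: [0.1, -0.2, -0.0]
opening: 0.0301
```

```bash
python3 r.py .607 .0445 .027 89.4
```

```text
t 25.5833 tcp [0.6069 0.0391 0.1004] rel [ 1.8  5.9 73.3] y [ 0.0159  0.9998 -0.0081] F [ 0.0798 -0.1968 -0.011 ] open 0.030142862224603623 j [-0.02    0.1149  1.8602 -0.0088  1.1422 -1.5715]
roll -0.3100413782901086
```

>>> {"method": "servo_tool", "body": {"moves": [[0.37, [2, 6, 15], 0], [0.37, [2, 6, 35], 0], [0.37, [2, 6, 55], 0], [0.37, [2, 6, 68], 0], [0.37, [2, 6, 74], 0], [0.37, [2, 6, 74], 0], [0.8, [2, 6, 74], 0], [0.9, [2, 6, 74], 0], [0.9, [2, 6, 74], 0], [0.9, [2, 6, 74], 0]], "force": 20}}

```text
clock: 26.42
tcp_pos: [0.6077, 0.0445, 0.0277]
tool_rot: [0.013, 0.008, 1.0, -0.004]
wrist_force: [-0.6, -0.8, 2.2]
opening: 0.0104
```

```bash
python3 r.py .608 .1726 .027 89.4
```

```text
t 26.4167 tcp [0.6077 0.0445 0.0277] rel [  1.7 128.1  -0.4] y [ 0.0158  0.9998 -0.0082] F [-0.611  -0.7649  2.1789] open 0.01037976477864914 j [-0.011   0.2044  1.8962 -0.0098  1.0145 -1.561 ]
roll -0.3060182071651809
```

>>> {"method": "servo_tool", "body": {"moves": [[0.9, [0, 10, 0], 0], [0.9, [0, 23, 0], 0], [0.9, [0.5, 36, 0], 0], [0.9, [0.5, 49, 0], 0], [0.9, [1, 62, -0.5], 0], [0.9, [1, 75, -0.5], 0], [0.9, [1, 88, -0.5], 0], [0.9, [1.5, 101, -1], 0], [0.9, [1.5, 114, -1], 0], [0.9, [1.5, 118, -1], 0]]}}

```text
clock: 27.25
tcp_pos: [0.6092, 0.1651, 0.0278]
tool_rot: [0.015, 0.007, 1.0, -0.004]
wrist_force: [6.9, -1.7, -4.8]
opening: 0.0105
```

```bash
python3 r.py .608 .1726 .027 89.4
```

```text
t 27.25 tcp [0.6092 0.1651 0.0278] rel [1.3 7.5 0.7] y [ 0.0143  0.9999 -0.0072] F [ 6.9303 -1.6699 -4.7641] open 0.010467473001476801 j [ 0.1857  0.2468  1.8452 -0.0151  1.0219 -1.3632]
roll -0.22155961334294716
```

Push the rest in small steps and watch the force.

>>> {"method": "servo_tool", "body": {"moves": [[0.9, [0, 2, 0], 0], [0.9, [0, 4, 0], 0], [0.9, [0, 6, 0], 0], [0.9, [0, 6, 0], 0]]}}

```text
clock: 27.58
tcp_pos: [0.6093, 0.1721, 0.0278]
tool_rot: [0.015, 0.007, 1.0, -0.003]
wrist_force: [3.4, 1.9, -2.6]
opening: 0.0102
```

>>> {"method": "servo_tool", "body": {"moves": [[0.9, [0, 2, 0], 0], [0.9, [0, 3, 0], 0], [0.9, [0, 3, 0], 0]]}}

```text
clock: 27.83
tcp_pos: [0.6093, 0.1742, 0.0278]
tool_rot: [0.015, 0.007, 1.0, -0.004]
wrist_force: [2.4, -2.5, -1.5]
opening: 0.0105
```

>>> {"method": "servo_tool", "body": {"moves": [[0.9, [0, 1.5, 0], 0], [0.9, [0, 3, 0], 0], [0.9, [0, 3, 0], 0], [0.9, [0, 3, 0], 0]]}}

```text
clock: 28.17
tcp_pos: [0.6093, 0.1742, 0.0277]
tool_rot: [0.014, 0.007, 1.0, -0.007]
wrist_force: [1.3, -11.0, -1.0]
opening: 0.01
```

>>> {"method": "servo_tool", "body": {"moves": [[0.9, [0, 1.5, 0], 0], [0.9, [0, 3, 0], 0], [0.9, [0, 3, 0], 0], [0.9, [0, 3, 0], 0]]}}

```text
clock: 28.5
tcp_pos: [0.6093, 0.1741, 0.0277]
tool_rot: [0.014, 0.007, 1.0, -0.009]
wrist_force: [2.3, -10.5, 0.9]
opening: 0.0102
```

```bash
python3 r.py .608 .1726 .027 89.4; python3 - <<'E'
from h import *
s=env.capture("scene"); crop(s,(240,130,420,270),4.3,"pics/s16.png")
E
```

```text
t 28.5 tcp [0.6093 0.1741 0.0277] rel [ 1.3 -1.5  0.7] y [ 0.014   0.9997 -0.0182] F [  2.2561 -10.4899   0.8869] open 0.010190575447181494 j [ 0.2047  0.2549  1.8356 -0.0278  1.0281 -1.3383]
roll -0.20313940675269748
```

View pics/s16.png

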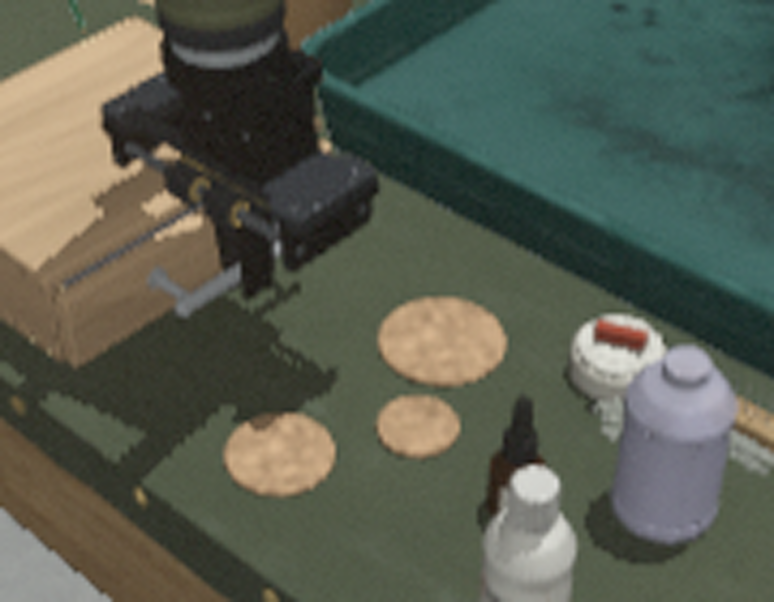

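The drawer is at its stop (10.5 N, no more motion). I'm releasing and rising straight up.

>>> {"method": "servo_tool", "body": {"moves": [[0.6, [0, 0, 0], 0], [0.4, [0, 0, 0], 0], [0.4, [0, 0, 0], 0], [0.4, [0, 0, 0], 0], [0.4, [0, 0, -20], 0], [0.4, [0, 0, -50], 0], [0.4, [0, 0, -85], 0], [0.4, [0, 0, -110], 0], [0.4, [0, 0, -120], 0], [0.4, [0, 0, -120], 0]]}}

```text
clock: 29.38
tcp_pos: [0.6078, 0.1773, 0.1515]
tool_rot: [0.017, 0.007, 1.0, -0.008]
wrist_force: [0.5, -0.8, -0.5]
opening: 0.0287
```

```bash
python3 r.py .595 -.065 .052 0; cat > m5.py <<'E'
from h import *
from scipy.optimize import least_squares
np.set_printoptions(precision=4,suppress=True)
s=env.capture("scene"); t=env.capture("top")
crop(s,(240,120,520,350),2.8,"pics/s17.png"); crop(t,(190,140,470,245),2.8,"pics/t17.png")
for nm,c in(("scene",s),("top",t)):
  hsv=cv2.cvtColor(c["image"],cv2.COLOR_RGB2HSV)
  m=cv2.inRange(hsv,(4,60,70),(22,230,255))
  m=cv2.morphologyEx(m,cv2.MORPH_OPEN,np.ones((2,2)))
  n,lab,stt,cen=cv2.connectedComponentsWithStats(m)
  for nn,g,r in(("rinse",(.677,.065),.042),("gall",(.534,.07),.034),("drop",(.609,.0245),.026)):
    p=proj(c,[[*g,.004]])[0].round().astype(int); l=lab[p[1],p[0]]
    if l==0: print(nm,nn,"none"); continue
    k=(lab==l).astype(np.uint8); q=max(cv2.findContours(k,cv2.RETR_EXTERNAL,cv2.CHAIN_APPROX_NONE)[0],key=cv2.contourArea)
    P=plane(c,q.reshape(-1,2),.003); f=lambda z: np.hypot(P[:,0]-z[0],P[:,1]-z[1])-z[2]
    z=least_squares(f,[*g,r],loss="soft_l1",f_scale=.001).x
    print(nm,nn,z,"ell",plane(c,[cv2.fitEllipse(q)[0]],.003)[0][:2],len(q),"depthz",np.median(cloud(c)[k>0][:,2]))
# bottles
def circ(P,r):
    f=lambda q: np.hypot(P[:,0]-q[0],P[:,1]-q[1])-r
    return least_squares(f,P[:,:2].mean(0)+[.01,.01],loss="soft_l1",f_scale=.002).x
C=cloud(s);T=cloud(t)
for nn,g,lo,hi,r in(("rinse",(.655,-.125),.015,.068,.031),("gall",(.525,-.125),.015,.072,.024),("drop",(.595,-.065),.05,.085,.007),("dropbody",(.595,-.065),.008,.038,.0165)):
    for nm,K in(("scene",C),("top",T)):
        Q=K.reshape(-1,3); Q=Q[(Q[:,2]>lo)&(Q[:,2]<hi)&(np.hypot(Q[:,0]-g[0],Q[:,1]-g[1])<r+.014)]
        if len(Q)>8: print(nm,nn,len(Q),circ(Q,r))
E
python3 m5.py
```

```text
t 29.3833 tcp [0.6078 0.1773 0.1515] rel [  13.  -240.8  103. ] y [ 0.0136  0.9998 -0.0164] F [ 0.5482 -0.8264 -0.465 ] open 0.028689327633268712 j [ 0.2099  0.1164  1.7674 -0.0249  1.2285 -1.3396]
roll 89.22078919752283
scene rinse [0.6773 0.06   0.0417] ell [0.6763 0.0591] 72 depthz 0.0050783595637506895
scene gall [0.5329 0.0647 0.0337] ell [0.5323 0.064 ] 65 depthz 0.005074227809126586
scene drop [0.6074 0.0192 0.0257] ell [0.6071 0.0188] 48 depthz 0.004893391082737675
top rinse [0.675  0.062  0.0418] ell [0.675  0.0618] 78 depthz 0.0031492042201743953
top gall [0.5301 0.0653 0.0333] ell [0.53   0.0654] 62 depthz 0.002723547094298562
top drop [0.6052 0.0215 0.0259] ell [0.6052 0.0214] 47 depthz 0.002571083014247133
scene rinse 375 [ 0.6605 -0.1251]
top rinse 56 [ 0.6603 -0.1256]
scene gall 332 [ 0.5264 -0.1255]
top gall 40 [ 0.5235 -0.0825]
scene drop 80 [ 0.5892 -0.069 ]
top drop 28 [ 0.5975 -0.0626]
scene dropbody 35 [ 0.5972 -0.0636]
top dropbody 27 [ 0.5977 -0.0629]
```

View pics/s17.png

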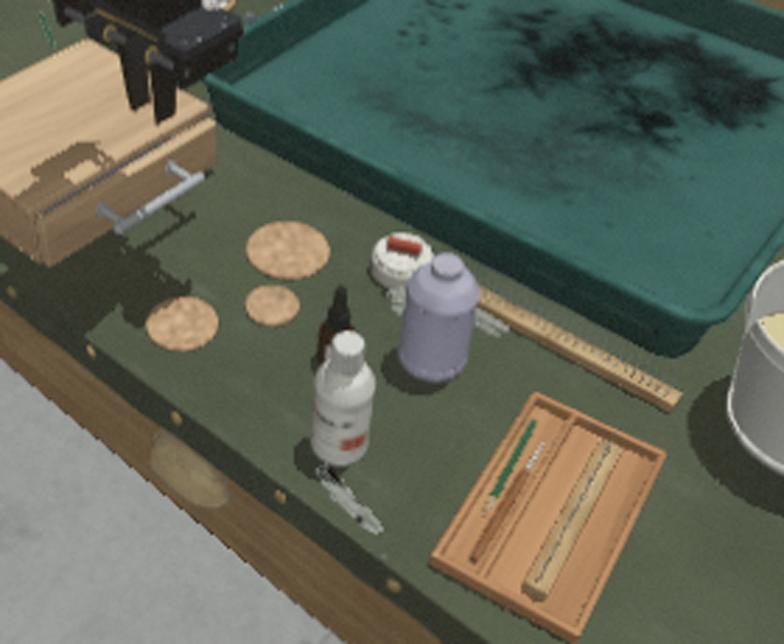

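View pics/t17.png

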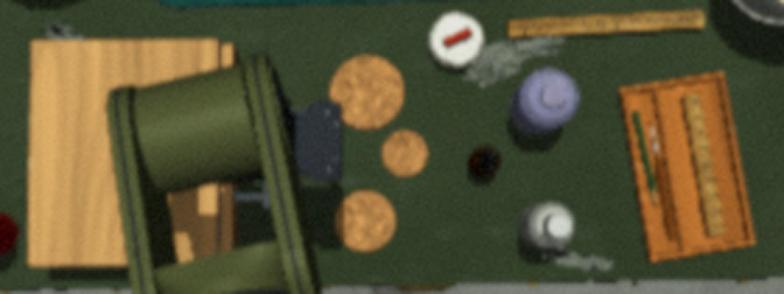

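```bash
sed -i 's/np.ones((2,2))/np.ones((3,3))/' m5.py; python3 m5.py | head -6
```

```text
scene rinse [0.6786 0.0649 0.042 ] ell [0.6777 0.0641] 72 depthz 0.005223282468451496
scene gall [0.5337 0.0691 0.0338] ell [0.533  0.0684] 65 depthz 0.005103743584096432
scene drop [0.6086 0.0238 0.0258] ell [0.6083 0.0233] 48 depthz 0.005159576707374769
top rinse [0.6782 0.065  0.0418] ell [0.6782 0.0648] 77 depthz 0.0034869508071164734
top gall [0.5335 0.0685 0.0333] ell [0.5335 0.0686] 62 depthz 0.003420723531259884
top drop [0.6087 0.0246 0.0257] ell [0.6086 0.0246] 48 depthz 0.003199213355212782
```

```bash
sed -i 's/"y",Rm\[:,1\]/"y",Rm[:,1],"z",Rm[:,2]/' r.py; python3 r.py .5975 -.063 .13 0
```

```text
t 29.5833 tcp [0.6043 0.1761 0.1446] rel [   4.  -238.9   19.1] y [ 0.0139  0.9997 -0.019 ] z [ 0.0229 -0.0193 -0.9996] F [-0.0005 -0.7304 -0.2673] open 0.028284483644692264 j [ 0.2093  0.1213  1.7738 -0.0251  1.2281 -1.3396]
roll 89.20381718591835
```

>>> {"method": "servo_tool", "body": {"moves": [[0.2, [3, -20, 0], 7], [0.2, [5, -50, -3], 14], [0.2, [7, -80, -4], 21], [0.2, [9, -110, -5], 28], [0.2, [10, -140, -6], 35], [0.2, [11, -170, -6], 42], [0.2, [12, -200, -7], 49], [0.2, [12, -225, -7], 56], [0.2, [12, -240, -7], 63], [0.2, [12, -240, -7], 70]]}}

```text
clock: 30.42
tcp_pos: [0.5875, -0.0663, 0.1533]
tool_rot: [0.013, 0.583, 0.812, -0.002]
wrist_force: [0.4, 1.0, 0.5]
opening: 0.0377
```

>>> {"method": "servo_tool", "body": {"moves": [[0.2, [0, 0, -8], 7], [0.2, [0, 0, -16], 14], [0.2, [0, 0, -20], 20], [0.2, [0, 0, -20], 20], [0.2, [0, 0, 10], 20], [0.2, [0, 0, 40], 20]]}}

```text
clock: 30.92
tcp_pos: [0.5893, -0.0673, 0.1134]
tool_rot: [0.015, 0.714, 0.7, 0.001]
wrist_force: [-0.3, -0.6, -0.9]
opening: 0.0378
```

```bash
 python3 r.py .5975 -.063 .05 0
```

```text
t 30.9167 tcp [ 0.5893 -0.0673  0.1134] rel [ 5.7  6.7 63.4] y [ 0.9996 -0.0197  0.0223] z [ 0.0219 -0.02   -0.9996] F [-0.323  -0.6203 -0.8538] open 0.03777878770590029 j [-0.1965  0.0689  1.8861 -0.0167  1.1612 -0.1701]
roll -1.1310258595843408
```

>>> {"method": "servo_tool", "body": {"moves": [[0.2, [5.5, 6.5, -10], 1.1], [0.2, [5.5, 6.5, 0], 1.1], [0.2, [5.5, 6.5, 20], 1.1], [0.2, [5.5, 6.5, 45], 1.1], [0.2, [5.5, 6.5, 58], 1.1], [0.2, [5.5, 6.5, 60], 1.1], [0.2, [5.5, 6.5, 60], 1.1], [0.2, [5.5, 6.5, 60], 1.1]], "force": 10}}

```text
clock: 31.58
tcp_pos: [0.5978, -0.0633, 0.0542]
tool_rot: [0.015, 0.721, 0.693, 0.001]
wrist_force: [-0.5, -0.8, 0.3]
opening: 0.0382
```

```bash
 python3 r.py .5975 -.063 .05 0;python3 - <<'E'
from h import *
s=env.capture("scene"); crop(s,(300,170,420,290),5,"pics/s18.png")
E
```

```text
t 31.5833 tcp [ 0.5978 -0.0633  0.0542] rel [ 0.3 -0.4  4.2] y [ 0.999  -0.0383  0.0238] z [ 0.023  -0.0203 -0.9995] F [-0.4955 -0.7937  0.3405] open 0.03819758652431619 j [-0.1871  0.1536  1.9035 -0.0179  1.0581 -0.1399]
roll -2.195834493432372
```

View pics/s18.png

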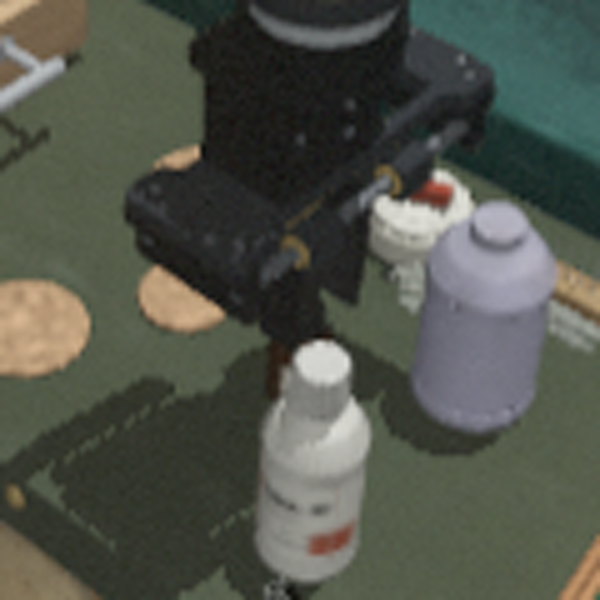

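>>> {"method": "servo_tool", "body": {"moves": [[0.2, [0, 0, 2], 0], [0.2, [0, 0, 3], 0], [0.5, [0, 0, 3], 0], [0.8, [0, 0, 3], 0], [1, [0, 0, 3], 0], [1, [0, 0, 3], 0], [1, [0, 0, 3], 0], [1, [0, 0, 3], 0], [1, [0, 0, 3], 0]], "force": 10}}

```text
clock: 32.38
tcp_pos: [0.5982, -0.0633, 0.052]
tool_rot: [0.016, 0.721, 0.693, 0.002]
wrist_force: [-0.4, 0.1, 3.0]
opening: 0.0138
```

```bash
 python3 r.py .6086 .0242 .056 0
```

```text
t 32.3833 tcp [ 0.5982 -0.0633  0.052 ] rel [87.8  7.1 -5.5] y [ 0.999  -0.0384  0.0246] z [ 0.0238 -0.0204 -0.9995] F [-0.419   0.1389  3.0088] open 0.013753476367901194 j [-0.1871  0.1568  1.9041 -0.018   1.0535 -0.1398]
roll -2.200923935026765
```

>>> {"method": "servo_tool", "body": {"moves": [[1, [0, 0, -12], 0], [1, [0, 0, -30], 0], [1, [0, 0, -40], 0], [1, [25, 2, -40], 0], [1, [50, 4, -40], 0], [1, [75, 6, -40], 0], [1, [87, 7.5, -40], 0], [1, [87, 7.5, -40], 0], [1, [87, 7.5, -30], 0], [1, [87, 7.5, -25], 0]]}}

```text
clock: 33.22
tcp_pos: [0.6082, 0.0229, 0.0746]
tool_rot: [0.016, 0.721, 0.693, 0.001]
wrist_force: [-0.4, -0.5, -0.0]
opening: 0.0136
```

>>> {"method": "servo_tool", "body": {"moves": [[1, [0, 0, 0], 0], [1, [0, 0, 0], 0]]}}

```text
clock: 33.38
tcp_pos: [0.6073, 0.0218, 0.0732]
tool_rot: [0.015, 0.721, 0.693, 0.0]
wrist_force: [-1.4, -0.3, 0.7]
opening: 0.014
```

```bash
 python3 r.py .6093 .0239 .056 0;python3 - <<'E'
from h import *
s=env.capture("scene"); crop(s,(300,150,420,290),4.2,"pics/s19.png")
C=cloud(s).reshape(-1,3); Q=C[(C[:,2]>.03)&(C[:,2]<.05)&(np.hypot(C[:,0]-.609,C[:,1]-.024)<.035)]; print(len(Q),np.median(Q,0))
E
```

```text
t 33.3833 tcp [0.6073 0.0218 0.0732] rel [ 2.6  1.6 17.1] y [ 0.999  -0.04    0.0217] z [ 0.0208 -0.0212 -0.9996] F [-1.4239 -0.2761  0.6817] open 0.013984124805326008 j [-0.0427  0.1469  1.8752 -0.0228  1.0979  0.0077]
roll -2.2951274361627867
67 [0.5975376  0.01180678 0.04058358]
```

View pics/s19.png

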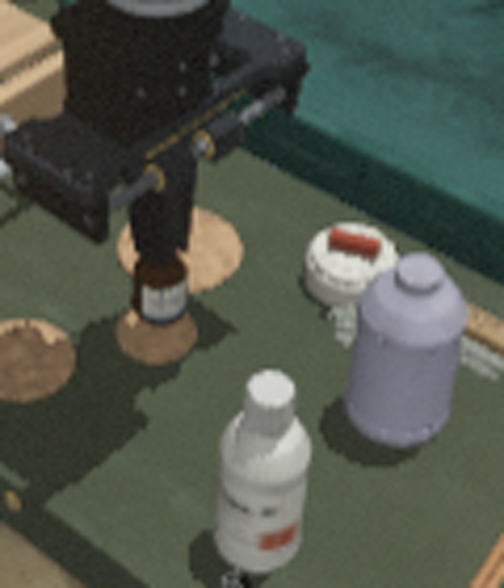

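>>> {"method": "servo_tool", "body": {"moves": [[1, [2.6, 1.6, 7], 0], [1, [2.6, 1.6, 12], 0], [1, [2.6, 1.6, 15], 0], [1, [2.6, 1.6, 16], 0], [1, [2.6, 1.6, 16.5], 0], [1, [2.6, 1.6, 16.5], 0]]}}

```text
clock: 33.93
tcp_pos: [0.6097, 0.0241, 0.0571]
tool_rot: [0.015, 0.721, 0.693, 0.001]
wrist_force: [0.5, -0.1, -0.2]
opening: 0.0138
```

```bash
 python3 r.py .6093 .0239 .056 0
```

```text
t 33.9333 tcp [0.6097 0.0241 0.0571] rel [-0.2 -0.4  1.1] y [ 0.9989 -0.0399  0.0226] z [ 0.0217 -0.0211 -0.9995] F [ 0.5437 -0.1224 -0.1631] open 0.013845279773936257 j [-0.0387  0.171   1.8781 -0.0231  1.07    0.0124]
roll -2.2875389116187677
```

>>> {"method": "servo_tool", "body": {"moves": [[1, [0, 0, 1.2], 0], [1, [0, 0, 1.7], 0], [1, [0, 0, 1.7], 0], [0.6, [0, 0, 1.7], 0], [0.4, [0, 0, 1.7], 0], [0.2, [0, 0, 1.7], 0], [0.2, [0, 0, 1.7], 0], [0.2, [0, 0, -10], 0], [0.2, [0, 0, -40], 0], [0.2, [0, 0, -75], 0]]}}

```text
clock: 34.77
tcp_pos: [0.606, 0.0258, 0.1306]
tool_rot: [0.013, 0.721, 0.693, -0.002]
wrist_force: [0.9, -0.1, -1.0]
opening: 0.0379
```

>>> {"method": "servo_tool", "body": {"moves": [[-0.2, [0, 0, -25], 0], [-0.6, [-20, 5, -45], 0], [-1, [-50, 15, -50], 0], [-1, [-80, 30, -50], 0], [-1, [-110, 40, -50], 0], [-1, [-140, 50, -50], 0], [-1, [-148, 55, -50], 0], [-1, [-148, 55, -50], 0], [-1, [-148, 55, -50], 0]]}}

```text
clock: 35.52
tcp_pos: [0.6541, -0.123, 0.1848]
tool_rot: [0.013, 0.721, 0.692, -0.001]
wrist_force: [-0.4, -0.3, -0.1]
opening: 0.0918
```

```bash
 python3 r.py .6604 -.1254 .046 0; python3 m5.py; python3 - <<'E'
from h import *
from scipy.optimize import least_squares
s=env.capture("scene");C=cloud(s).reshape(-1,3)
for lo,hi,r in((.012,.04,.0155),(.062,.088,.007)):
    P=C[(C[:,2]>lo)&(C[:,2]<hi)&(np.hypot(C[:,0]-.609,C[:,1]-.024)<.03)]
    print(len(P),least_squares(lambda q: np.hypot(P[:,0]-q[0],P[:,1]-q[1])-r,[.615,.03],loss="soft_l1",f_scale=.002).x)
E
```

```text
t 35.5167 tcp [ 0.6541 -0.123   0.1848] rel [  0.6   4.1 138.9] y [ 0.999  -0.0408  0.0166] z [ 0.0158 -0.0202 -0.9997] F [-0.4488 -0.3492 -0.1131] open 0.09179740306440112 j [-0.2597  0.1647  1.6558 -0.0161  1.3007 -0.2146]
roll -2.339092235961445
scene rinse [0.6811 0.0638 0.0398] ell [0.6807 0.0628] 94 depthz 0.005574955027835393
scene gall [0.5337 0.0693 0.0338] ell [0.5331 0.0686] 65 depthz 0.0050992882448316346
scene drop none
top rinse [0.6778 0.0658 0.0419] ell [0.6778 0.0658] 77 depthz 0.0034282518794701566
top gall [0.5334 0.0699 0.034 ] ell [0.5333 0.0699] 62 depthz 0.0033846553635854537
top drop none
scene rinse 371 [ 0.6606 -0.1249]
top rinse 41 [ 0.6423 -0.0704]
scene gall 339 [ 0.5263 -0.1255]
101 [0.61212201 0.02324358]
55 [0.61278487 0.02356772]
```

View pics/s17.png

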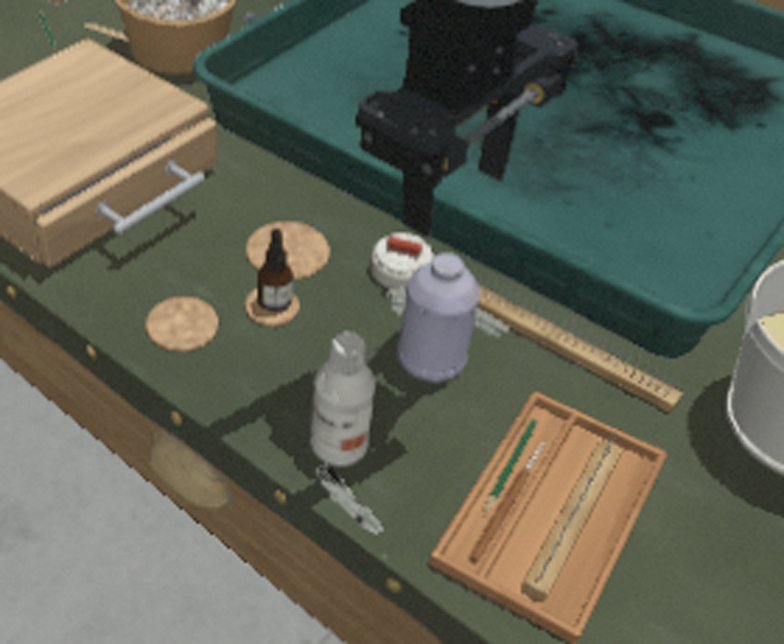

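View pics/t17.png

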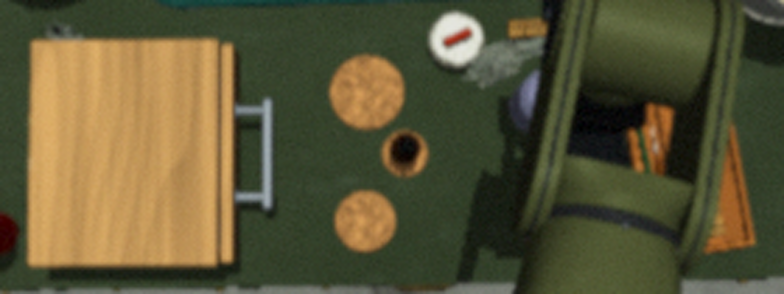

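The dropper stands near the middle of its coaster (scene crop 273,305) and the drawer looks shut. Next is the lavender bottle.

>>> {"method": "servo_tool", "body": {"moves": [[-1, [0.5, 4, 10], -2.3], [-1, [0.5, 4, 40], -2.3], [-1, [0.5, 4, 75], -2.3], [-1, [0.5, 4, 110], -2.3], [-1, [0.5, 4, 130], -2.3], [-1, [0.5, 4, 138], -2.3], [-1, [0.5, 4, 138], -2.3], [-1, [0.5, 4, 138], -2.3]]}}

```text
clock: 36.33
tcp_pos: [0.6605, -0.1235, 0.0476]
tool_rot: [0.013, 0.706, 0.708, -0.001]
wrist_force: [-0.4, -0.3, 0.7]
opening: 0.095
```

```bash
 python3 r.py .6604 -.1254 .046 0
```

```text
t 36.3333 tcp [ 0.6605 -0.1235  0.0476] rel [-1.8 -0.1  1.7] y [0.9999 0.0026 0.0165] z [ 0.0165 -0.0206 -0.9997] F [-0.4373 -0.3039  0.6901] open 0.09498144145653249 j [-0.2579  0.3059  1.7339 -0.0178  1.0807 -0.2521]
roll 0.15072935654607988
```

>>> {"method": "servo_tool", "body": {"moves": [[-1, [-1.8, 0, 1.5], 0], [0, [-1.8, 0, 1.5], 0], [0.2, [-1.8, 0, 1.5], 0], [0.4, [-1.8, 0, 1.5], 0], [0.6, [-1.8, 0, 1.5], 0], [0.8, [-1.8, 0, 1.5], 0], [0.8, [-1.8, 0, 1.5], 0], [0.8, [-1.8, 0, 1.5], 0]], "force": 20}}

```text
clock: 37.0
tcp_pos: [0.66, -0.1254, 0.0464]
tool_rot: [0.013, 0.706, 0.708, -0.002]
wrist_force: [-2.2, 0.3, 2.8]
opening: 0.0613
```

```bash
 python3 r.py .678 .065 .05 0; python3 - <<'E'
from h import *
from scipy.optimize import least_squares
s=env.capture("scene");C=cloud(s).reshape(-1,3)
P=C[(C[:,2]>.01)&(C[:,2]<.04)&(np.hypot(C[:,0]-.660,C[:,1]+.125)<.045)]
print(len(P),least_squares(lambda q: np.hypot(P[:,0]-q[0],P[:,1]-q[1])-.031,[.665,-.12],loss="soft_l1",f_scale=.002).x)
E
```

```text
t 37.0 tcp [ 0.66   -0.1254  0.0464] rel [190.3  18.5  -7.3] y [0.9999 0.0025 0.015 ] z [ 0.0151 -0.0205 -0.9997] F [-2.1632  0.3424  2.8423] open 0.06127583998382799 j [-0.2607  0.3079  1.7338 -0.0181  1.0802 -0.2547]
roll 0.14416703224321736
206 [ 0.66211775 -0.12500479]
```

>>> {"method": "servo_tool", "body": {"moves": [[0.8, [0, 0, -15], 0], [0.8, [0, 0, -40], 0], [0.8, [0, 0, -65], 0], [0.8, [25, 4, -70], 0], [0.8, [60, 8, -71], 0], [0.8, [95, 12, -72], 0], [0.8, [130, 15, -73], 0], [0.8, [165, 18, -73], 0], [0.8, [189, 18, -73], 0], [0.8, [190, 18, -73], 0]]}}

```text
clock: 37.88
tcp_pos: [0.6759, 0.0709, 0.1144]
tool_rot: [0.012, 0.705, 0.709, -0.002]
wrist_force: [0.2, -0.5, -2.4]
opening: 0.0613
```

>>> {"method": "servo_tool", "body": {"moves": [[0.8, [0, 0, 0], 0], [0.8, [0, 0, 0], 0]]}}

```text
clock: 38.05
tcp_pos: [0.6754, 0.0712, 0.1133]
tool_rot: [0.011, 0.704, 0.71, -0.002]
wrist_force: [-0.7, -0.6, -2.1]
opening: 0.0609
```

```bash
 python3 r.py .6775 .0648 .0504 0
```

```text
t 38.05 tcp [0.6754 0.0712 0.1133] rel [-5.3  1.3 63.1] y [0.9999 0.0077 0.0128] z [ 0.013  -0.0183 -0.9997] F [-0.7168 -0.5667 -2.121 ] open 0.06092186173149245 j [ 0.0341  0.2565  1.6737 -0.0201  1.199   0.0337]
roll 0.43942131657941275
```

>>> {"method": "servo_tool", "body": {"moves": [[0.8, [-5.3, 1.3, 15], 0], [0.8, [-5.3, 1.3, 35], 0], [0.8, [-5.3, 1.3, 50], 0], [0.8, [-5.3, 1.3, 58], 0], [0.8, [-5.3, 1.3, 61], 0], [0.8, [-5.3, 1.3, 61.5], 0], [0.8, [-5.3, 1.3, 61.5], 0], [0.8, [-5.3, 1.3, 61.5], 0]]}}

```text
clock: 38.72
tcp_pos: [0.6784, 0.0647, 0.0528]
tool_rot: [0.012, 0.704, 0.71, -0.001]
wrist_force: [-0.3, -0.2, -1.5]
opening: 0.0612
```

```bash
 python3 r.py .6775 .0648 .0504 0
```

```text
t 38.7167 tcp [0.6784 0.0647 0.0528] rel [ 0.1 -0.9  2.4] y [0.9999 0.0075 0.0149] z [ 0.0151 -0.0182 -0.9997] F [-0.3122 -0.1914 -1.5098] open 0.06118484219677426 j [ 0.0244  0.3223  1.7033 -0.0208  1.1014  0.0262]
roll 0.4318626549228952
```

>>> {"method": "servo_tool", "body": {"moves": [[0.8, [0, -0.8, 2], 0], [0.8, [0, -0.8, 3], 0], [0.8, [0, -0.8, 3], 0], [0.8, [0, -0.8, 3], 0]]}}

```text
clock: 39.05
tcp_pos: [0.6781, 0.0648, 0.0503]
tool_rot: [0.012, 0.704, 0.71, -0.001]
wrist_force: [0.0, 0.6, -0.7]
opening: 0.0614
```

>>> {"method": "servo_tool", "body": {"moves": [[-0.35, [0, 0, 0], 0], [-0.5, [0, 0, 0], 0], [-0.8, [0, 0, 0], 0], [-1, [0, 0, 0], 0], [-1, [0, 0, 0], 0], [-1, [0, 0, -20], 0], [-1, [0, 0, -55], 0], [-1, [0, 0, -95], 0], [-1, [0, 0, -125], 0], [-1, [0, 0, -125], 0]]}}

```text
clock: 39.88
tcp_pos: [0.6805, 0.0673, 0.1853]
tool_rot: [0.017, 0.704, 0.71, 0.005]
wrist_force: [1.0, 0.4, 1.4]
opening: 0.0954
```

>>> {"method": "servo_tool", "body": {"moves": [[-1, [-25, -20, 0], 0], [-1, [-55, -44, 0], 0], [-1, [-85, -68, 0], 0], [-1, [-115, -92, 0], 0], [-1, [-145, -116, 0], 0], [-1, [-175, -140, 0], 0], [-1, [-190, -152, 0], 0], [-1, [-190, -152, 0], 0], [-1, [-190, -152, 0], 0]]}}

```text
clock: 40.63
tcp_pos: [0.5295, -0.1244, 0.1838]
tool_rot: [0.017, 0.705, 0.709, 0.005]
wrist_force: [0.3, 0.4, -0.3]
opening: 0.095
```

```bash
cat > m6.py <<'E'
from h import *
from scipy.optimize import least_squares
np.set_printoptions(precision=4,suppress=True)
s=env.capture("scene"); t=env.capture("top")
crop(s,(240,120,520,350),2.8,"pics/s20.png"); crop(t,(190,140,470,245),2.8,"pics/t20.png")
def circ(P,r):
    f=lambda q: np.hypot(P[:,0]-q[0],P[:,1]-q[1])-r
    return least_squares(f,P[:,:2].mean(0)+[.01,.01],loss="soft_l1",f_scale=.002).x
C=cloud(s);T=cloud(t)
for nn,g,lo,hi,r in(("rinse",(.678,.065),.015,.07,.031),("gall",(.534,.069),.015,.076,.024),("gallbench",(.525,-.125),.015,.076,.024),("dropbulb",(.609,.024),.06,.088,.007),("dropbody",(.609,.024),.012,.04,.0155)):
    for nm,K in(("scene",C),("top",T)):
        Q=K.reshape(-1,3); Q=Q[(Q[:,2]>lo)&(Q[:,2]<hi)&(np.hypot(Q[:,0]-g[0],Q[:,1]-g[1])<r+.014)]
        if len(Q)>8: print(nm,nn,len(Q),circ(Q,r))
E
python3 m6.py; python3 r.py .5263 -.1255 .055 0
```

```text
top rinse 40 [0.6812 0.0655]
scene gallbench 356 [ 0.5263 -0.1254]
top gallbench 39 [ 0.5237 -0.0823]
scene dropbulb 20 [0.6105 0.0233]
top dropbulb 25 [0.6131 0.0245]
scene dropbody 97 [0.6125 0.0234]
top dropbody 15 [0.613 0.025]
t 40.7333 tcp [ 0.5304 -0.1233  0.1839] rel [  0.1  -8.1 128.7] y [0.9995 0.0082 0.0312] z [ 0.0313 -0.0173 -0.9994] F [0.1021 0.2137 0.2036] open 0.094855214546442 j [-0.3236 -0.1116  1.9395 -0.0067  1.2785 -0.3297]
roll 0.4699813056229516
```

View pics/s20.png

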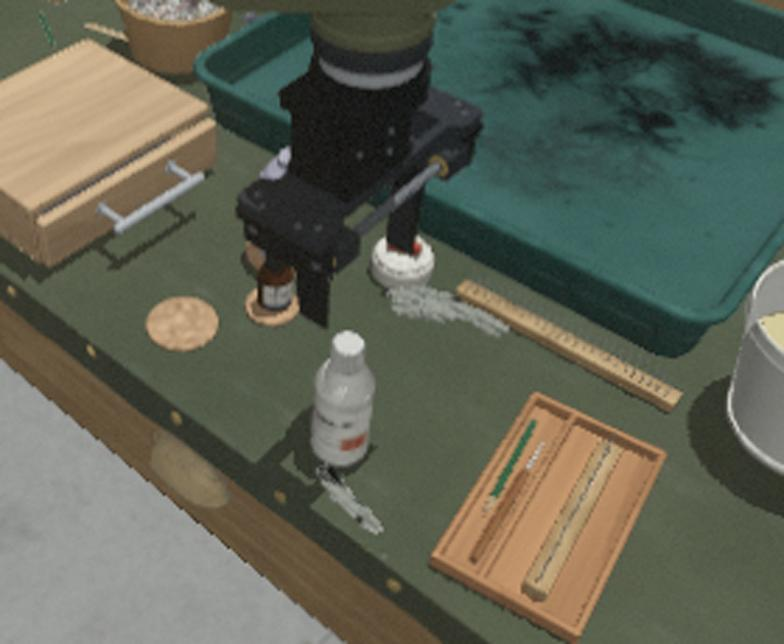

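View pics/t20.png

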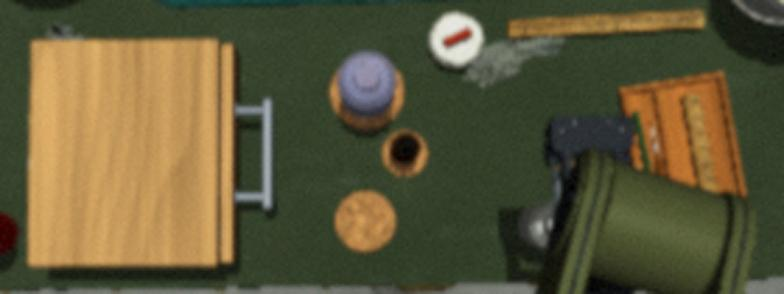

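Rinse is on its coaster. I'm lining up over the white bottle.

>>> {"method": "servo_tool", "body": {"moves": [[-1, [0, -6, 0], 0], [-1, [0, -6, 0], 0], [-1, [0, -6, 20], 0], [-1, [0, -6, 55], 0], [-1, [0, -6, 90], 0], [-1, [0, -6, 90], 0]]}}

```text
clock: 41.23
tcp_pos: [0.5224, -0.1225, 0.0861]
tool_rot: [0.011, 0.704, 0.71, 0.002]
wrist_force: [-2.0, -0.3, -1.4]
opening: 0.0952
```

```bash
python3 r.py .5263 -.1255 .055 0
```

```text
t 41.2333 tcp [ 0.5224 -0.1225  0.0861] rel [-2.6  3.3 31.2] y [0.9998 0.0093 0.0185] z [ 0.0186 -0.0129 -0.9997] F [-2.0247 -0.255  -1.4113] open 0.09521869225693316 j [-0.3271 -0.0226  2.0292 -0.007   1.1132 -0.3332]
roll 0.5326016324857079
```

>>> {"method": "servo_tool", "body": {"moves": [[-1, [-2.6, 3.3, 0], 0], [-1, [-2.6, 3.3, 20], 0], [-1, [-2.6, 3.3, 30], 0], [-1, [-2.6, 3.3, 30], 0], [-1, [-2.6, 3.3, 30], 0]]}}

```text
clock: 41.65
tcp_pos: [0.5268, -0.1255, 0.0571]
tool_rot: [0.011, 0.704, 0.71, 0.002]
wrist_force: [-0.4, -0.3, 0.3]
opening: 0.0952
```

```bash
python3 r.py .5263 -.1255 .055 0
```

```text
t 41.65 tcp [ 0.5268 -0.1255  0.0571] rel [ 0.1 -0.5  2.1] y [0.9998 0.0095 0.019 ] z [ 0.0191 -0.0131 -0.9997] F [-0.3687 -0.3066  0.3344] open 0.09516716688386845 j [-0.3297  0.0259  2.0354 -0.0071  1.0579 -0.3357]
roll 0.5472790696656062
```

>>> {"method": "servo_tool", "body": {"moves": [[-1, [0, -0.5, 2], 0], [0, [0, -0.5, 2], 0], [0.2, [0, -0.5, 2], 0], [0.4, [0, -0.5, 2], 0], [0.6, [0, -0.5, 2], 0], [0.8, [0, -0.5, 2], 0], [1, [0, -0.5, 2], 0], [1, [0, -0.5, 2], 0], [1, [0, -0.5, 2], 0]], "force": 15}}

```text
clock: 42.4
tcp_pos: [0.5261, -0.1255, 0.055]
tool_rot: [0.011, 0.704, 0.71, 0.002]
wrist_force: [-0.1, -0.0, -0.3]
opening: 0.0476
```

```bash
python3 r.py .5336 .069 .059 0; python3 - <<'E'
from h import *
from scipy.optimize import least_squares
s=env.capture("scene");C=cloud(s).reshape(-1,3)
P=C[(C[:,2]>.01)&(C[:,2]<.05)&(np.hypot(C[:,0]-.526,C[:,1]+.125)<.04)]
print(len(P),least_squares(lambda q: np.hypot(P[:,0]-q[0],P[:,1]-q[1])-.024,[.53,-.12],loss="soft_l1",f_scale=.002).x)
E
```

```text
t 42.4 tcp [ 0.5261 -0.1255  0.055 ] rel [194.4   9.4  -6.3] y [0.9998 0.0096 0.0183] z [ 0.0185 -0.0129 -0.9997] F [-0.0677 -0.02   -0.2881] open 0.047595281732207416 j [-0.3301  0.0277  2.0376 -0.0072  1.0546 -0.3361]
roll 0.5508862020160024
224 [ 0.52718691 -0.12545946]
```

>>> {"method": "servo_tool", "body": {"moves": [[1, [0, 0, -15], 0], [1, [0, 0, -38], 0], [1, [0, 0, -58], 0], [1, [25, 2, -62], 0], [1, [58, 4, -62], 0], [1, [92, 6, -62], 0], [1, [126, 8, -63], 0], [1, [160, 9, -63], 0], [1, [188, 9, -63], 0], [1, [192, 9, -63], 0]]}}

```text
clock: 43.28
tcp_pos: [0.5315, 0.0711, 0.1151]
tool_rot: [0.01, 0.702, 0.712, 0.002]
wrist_force: [-0.4, -0.2, -1.8]
opening: 0.0476
```

>>> {"method": "servo_tool", "body": {"moves": [[1, [0, 0, 0], 0], [1, [0, 0, 0], 0]]}}

```text
clock: 43.45
tcp_pos: [0.531, 0.0713, 0.1146]
tool_rot: [0.01, 0.702, 0.712, 0.002]
wrist_force: [-0.4, -0.8, -2.1]
opening: 0.0474
```

```bash
python3 r.py .5333 .0688 .059 0
```

```text
t 43.45 tcp [0.531  0.0713 0.1146] rel [-1.9  1.3 55.6] y [0.9998 0.0144 0.0165] z [ 0.0167 -0.0115 -0.9998] F [-0.4285 -0.7507 -2.0663] open 0.04737875425694744 j [ 0.0399 -0.0536  2.0071 -0.0132  1.1719  0.0305]
roll 0.8275989436005915
```

>>> {"method": "servo_tool", "body": {"moves": [[1, [-1.9, 1.3, 15], 0], [1, [-1.9, 1.3, 32], 0], [1, [-1.9, 1.3, 45], 0], [1, [-1.9, 1.3, 52], 0], [1, [-1.9, 1.3, 54], 0], [1, [-1.9, 1.3, 54], 0], [1, [-1.9, 1.3, 54], 0]]}}

```text
clock: 44.03
tcp_pos: [0.5338, 0.0685, 0.0611]
tool_rot: [0.01, 0.702, 0.712, 0.002]
wrist_force: [0.6, 0.3, -1.6]
opening: 0.0473
```

```bash
python3 r.py .5333 .0688 .059 0
```

```text
t 44.0333 tcp [0.5338 0.0685 0.0611] rel [ 0.4 -0.5  2.1] y [0.9997 0.014  0.0175] z [ 0.0177 -0.0115 -0.9998] F [ 0.5504  0.3222 -1.5588] open 0.04728836338628704 j [ 0.0344  0.0165  2.0372 -0.0138  1.0705  0.027 ]
roll 0.8021980577540972
```

>>> {"method": "servo_tool", "body": {"moves": [[1, [0.2, -0.3, 2], 0], [1, [0.2, -0.3, 2.7], 0], [1, [0.2, -0.3, 2.7], 0], [1, [0.2, -0.3, 2.7], 0]]}}

```text
clock: 44.37
tcp_pos: [0.534, 0.0687, 0.059]
tool_rot: [0.011, 0.702, 0.712, 0.003]
wrist_force: [0.2, 0.2, -0.5]
opening: 0.0471
```

>>> {"method": "servo_tool", "body": {"moves": [[-0.05, [0, 0, 0], 0], [-0.2, [0, 0, 0], 0], [-0.6, [0, 0, 0], 0], [-1, [0, 0, 0], 0], [-1, [0, 0, 0], 0], [-1, [0, 0, -15], 0], [-1, [0, 0, -45], 0], [-1, [0, 0, -75], 0], [-1, [0, 0, -105], 0], [-1, [0, 0, -125], 0]]}}

```text
clock: 45.2
tcp_pos: [0.5327, 0.0702, 0.1874]
tool_rot: [0.012, 0.702, 0.712, 0.004]
wrist_force: [0.8, -0.2, -0.1]
opening: 0.0948
```

>>> {"method": "servo_tool", "body": {"moves": [[-1, [0, 0, -20], 0], [-1, [-30, 0, -40], 0], [-1, [-65, 0, -60], 0], [-1, [-100, 0, -60], 0], [-1, [-140, 0, -60], 0], [-1, [-180, 0, -60], 0], [-1, [-220, 0, -60], 0], [-1, [-255, 0, -60], 0], [-1, [-260, 0, -60], 0], [-1, [-260, 0, -60], 0]]}}

```text
clock: 46.03
tcp_pos: [0.5346, -0.1909, 0.2502]
tool_rot: [0.012, 0.703, 0.711, 0.004]
wrist_force: [-0.6, -0.2, -0.5]
opening: 0.0948
```

```bash
python3 m6.py; python3 r.py .5336 .069 .059 0
```

```text
scene rinse 281 [0.6809 0.0658]
top rinse 39 [0.6812 0.0653]
scene gall 328 [0.5345 0.0692]
scene dropbulb 57 [0.605  0.0169]
top dropbulb 26 [0.6133 0.0244]
scene dropbody 93 [0.6121 0.0233]
top dropbody 9 [0.6128 0.0254]
t 46.1333 tcp [ 0.5348 -0.1885  0.2502] rel [259.5  -1.9 188.4] y [0.9997 0.0139 0.0223] z [ 0.0225 -0.0105 -0.9997] F [-0.8047  0.4748  0.0919] open 0.09483015482347452 j [-0.4334 -0.0954  1.8124 -0.0001  1.3997 -0.4472]
roll 0.7986335329300545
```

View pics/s20.png

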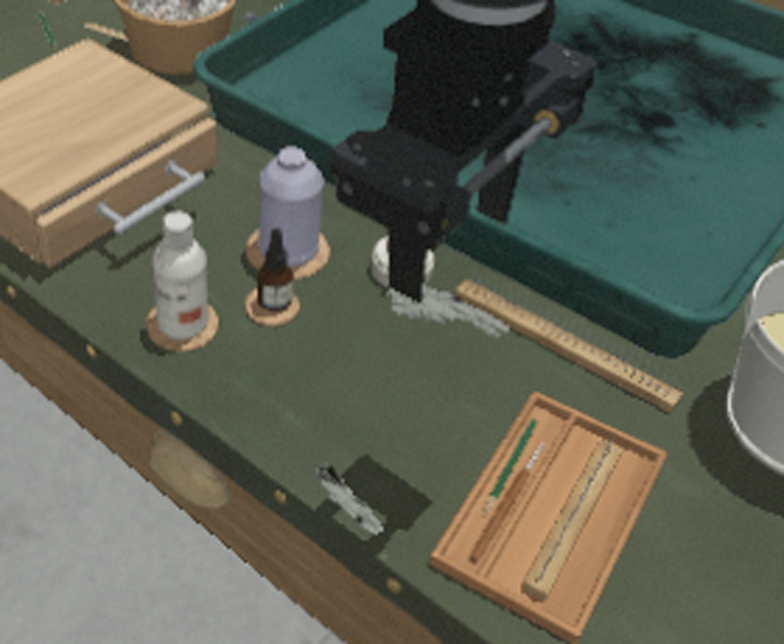

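View pics/t20.png

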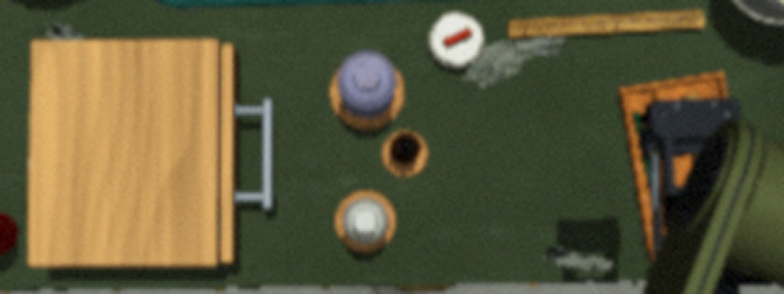

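```bash
python3 - <<'E'
from h import *
np.set_printoptions(precision=4,suppress=True)
s=env.capture("scene"); t=env.capture("top")
for nm,c in(("t",t),("s",s)):
    K=cloud(c).reshape(-1,3)
    for n,(z0,z1,y0,y1) in dict(unit=(.074,.086,.17,.35),panel=(.06,.0715,.18,.25),handle=(.042,.056,.155,.18)).items():
        Q=K[(K[:,2]>z0)&(K[:,2]<z1)&(K[:,1]>y0)&(K[:,1]<y1)&(K[:,0]>.56)&(K[:,0]<.655)]
        print(nm,n,len(Q),np.percentile(Q,[1,50,99],axis=0)[:,1] if len(Q) else None)
    C=cloud(c); g=(C[...,2]>.006)&(C[...,1]<-.25)&(C[...,1]>-.37)&(C[...,0]>.48)&(C[...,0]<.7)
im=s["image"]; 
# rake in lane, scene
hsv=cv2.cvtColor(im,cv2.COLOR_RGB2HSV)
C=cloud(s); g=(C[...,2]>.012)&(C[...,2]<.03)&(np.abs((C[...,0]-.5912)*-.1496+(C[...,1]+.3078)*.9888)<.028)&(np.abs(C[...,0]-.591)<.085)
Q=C[g]; print(len(Q),cv2.minAreaRect((Q[:,:2]*1000).astype(np.float32)),np.median(Q[:,2]))
E
```

```text
t unit 1369 [0.2245 0.2859 0.3483]
t panel 131 [0.2088 0.215  0.2209]
t handle 97 [0.1707 0.1742 0.178 ]
s unit 883 [0.2219 0.2809 0.3479]
s panel 150 [0.2074 0.213  0.2253]
s handle 118 [0.1669 0.1705 0.1784]
548 ((591.25830078125, -308.90655517578125), (161.43783569335938, 19.362899780273438), 8.420536994934082) 0.01644602510581722
```

```bash
python3 - <<'E'
from h import *
np.set_printoptions(precision=4,suppress=True)
s=env.capture("scene"); t=env.capture("top")
crop(s,(310,190,370,250),10,"pics/s21.png")
def dark(c,box,v):
    hsv=cv2.cvtColor(c["image"],cv2.COLOR_RGB2HSV); x0,y0,x1,y1=box
    k=(hsv[y0:y1,x0:x1,2]<v).astype(np.uint8); k=max(cv2.findContours(k,cv2.RETR_EXTERNAL,cv2.CHAIN_APPROX_NONE)[0],key=cv2.contourArea).reshape(-1,2)+[x0,y0]; return k
k=dark(t,(325,184,346,206),70); print(k.min(0),k.max(0),k.mean(0))
# body silhouette: expect circle at z~.045, bulb leaning away from camera
print("expect coaster-centred body z.045",proj(t,[[.6086,.0243,.045],[.6086,.0243,.094]]))
print("as if centre .612",proj(t,[[.612,.0243,.045]]))
print(proj(s,[[.6086,.0243,.094],[.6086,.0243,.004],[.612,.0235,.094]]))
E
```

```text
[330 188] [339 198] [334.1852 193.1481]
expect coaster-centred body z.045 [[334.6379 193.3578]
 [335.2854 192.1606]]
as if centre .612 [[334.618  192.2377]]
[[337.1869 202.6357]
 [336.4647 228.1712]
 [338.3264 202.1294]]
```

View pics/s21.png

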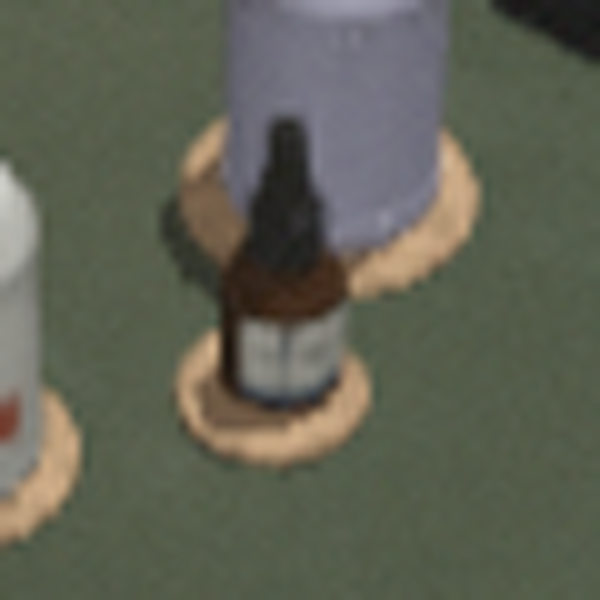

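The image check puts the dropper within about 1–3 mm of its coaster's middle, so I'm handing in.

```bash
python3 -c "
from station import env
print(env.sense()['clock'],env.hand_in())"
```

```text
the job is handed in; nothing more can be done
46.3333 None
```

The job is done and handed in at 46.3 s of the 144 s allowed. I lifted the three bottles onto the bare bench, drew the drawer out to about 0.13 m and moved the rake to the tray. I then shut the drawer and put each bottle back on its own coaster. No bottle fell, and the red look-alike was not touched.

What the last checks showed:
- **Drawer:** it stopped moving under a 10 N push. The handle measured 49 mm from the unit's front edge, which is the fully shut figure.
- **Rake:** it lies flat with pins up, its bar top about 16 mm above the bench, aligned with the lane. It is within about 1 mm of the lane's middle.
- **Bottles:** all three are upright.
    - White: within about 1 mm of its coaster's middle.
    - Lavender: about 3 mm off.
    - Dropper: the checks disagreed. Depth fits put it about 3.5 mm off, the top-view outline about 1 mm and the scene picture about 2 mm. I left it as it was, since the calibration is only good to about 2 mm.

During the work the tool picked up a tilt of 1–2°, which did not visibly affect the placing.

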